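Make up three consolidation cells with their specimen rings and loading caps

TASK

Make up the three consolidation cells for the test: the middle-sized specimen ring already sits in its cell, so set the other two rings fully home in the cells whose collars they fit, and lay on each of the three specimens the loading cap that fits inside its ring, disc down and flat on the specimen. Keep the specimen rings upright all the time, so that no specimen falls out, and let go of everything at the end.

Things in the scene. Friction and masses are not known exactly. Their poses are not given: they have to be found in the camera images.
- cell_s: Fixed cell for the smallest ring: round steel base, 94 mm diameter, 10 mm thick, drain nipple sticking out 19 mm at +x; on it a brass collar, bore 44 mm, flaring over its top 4 mm to a 52 mm mouth, outside 58 mm, top at 22 mm height. Its seat (pale stone) is 12 mm above the worktop. Cells differ only in the collar. Origin: centre of underside, on the worktop; z up, collar axis.
- cell_m: Fixed cell for the middle-sized ring: round steel base, 94 mm diameter, 10 mm thick, drain nipple sticking out 19 mm at +x; on it a brass collar, bore 56 mm, flaring over its top 4 mm to a 64 mm mouth, outside 70 mm, top at 22 mm height. Its seat (pale stone) is 12 mm above the worktop. Cells differ only in the collar. Origin: centre of underside, on the worktop; z up, collar axis.
- cell_l: Fixed cell for the largest ring: round steel base, 94 mm diameter, 10 mm thick, drain nipple sticking out 19 mm at +x; on it a brass collar, bore 68 mm, flaring over its top 4 mm to a 76 mm mouth, outside 82 mm, top at 22 mm height. Its seat (pale stone) is 12 mm above the worktop. Cells differ only in the collar. Origin: centre of underside, on the worktop; z up, collar axis.
- ring_s: Smallest specimen ring: upright steel tube, outside 40 mm, inside 32 mm, 30 mm high, holding a firm brown specimen whose flat top is 22 mm above the lower edge (8 mm below the rim). Fits the 44 mm collar. Starts loose on the worktop. Origin: centre of lower edge; z up, ring axis. About 0.14 kg. Hold by the outside near the rim.
- ring_m: Middle-sized specimen ring: upright steel tube, outside 52 mm, inside 44 mm, 30 mm high, holding a firm brown specimen whose flat top is 22 mm above the lower edge (8 mm below the rim). Fits the 56 mm collar. Starts fully home in the middle-sized cell. Origin: centre of lower edge; z up, ring axis. About 0.22 kg. Hold by the outside near the rim.
- ring_l: Largest specimen ring: upright steel tube, outside 64 mm, inside 56 mm, 30 mm high, holding a firm brown specimen whose flat top is 22 mm above the lower edge (8 mm below the rim). Fits the 68 mm collar. Starts loose on the worktop. Origin: centre of lower edge; z up, ring axis. About 0.32 kg. Hold by the outside near the rim.
- cap_s: Smallest loading cap, brass: disc 27 mm in diameter, 12 mm thick, lower edge bevelled; on it an upright round grip boss, 16 mm in diameter, its top 34 mm above the underside, tipped by a steel ball rising 4.5 mm more. Goes disc down into the smallest ring (inside 32 mm) onto the specimen. Starts upright on the worktop. Origin: centre of underside; z up. About 0.06 kg.
- cap_m: Middle-sized loading cap, brass: disc 39 mm in diameter, 12 mm thick, lower edge bevelled; on it an upright round grip boss, 16 mm in diameter, its top 34 mm above the underside, tipped by a steel ball rising 4.5 mm more. Goes disc down into the middle-sized ring (inside 44 mm) onto the specimen. Starts upright on the worktop. Origin: centre of underside; z up. About 0.09 kg.
- cap_l: Largest loading cap, brass: disc 51 mm in diameter, 12 mm thick, lower edge bevelled; on it an upright round grip boss, 16 mm in diameter, its top 34 mm above the underside, tipped by a steel ball rising 4.5 mm more. Goes disc down into the largest ring (inside 56 mm) onto the specimen. Starts upright on the worktop. Origin: centre of underside; z up. About 0.13 kg.

How it is judged:
At the end, for the whole second after the job is handed in: Each ring stands in the cell of its own size, centred within 6 mm and down on the seat within 3 mm; each cap stands in the ring of its own size, centred within 6 mm and down on the specimen within 3 mm; all upright within 0.08 rad and at rest (horizontal distance between ring_s and cell_s below 0.006 m and z of ring_s in the frame of cell_s between 0.009 and 0.015 m and angle between each of ring_s, cap_s, ring_m, cap_m, ring_l, cap_l's own z axis and vertical below 0.08 rad and horizontal distance between cap_s and ring_s below 0.006 m and z of cap_s in the frame of ring_s between 0.019 and 0.025 m and linear speed of each of ring_s, cap_s, ring_m, cap_m, ring_l, cap_l below 0.02 m/s and horizontal distance between ring_m and cell_m below 0.006 m and z of ring_m in the frame of cell_m between 0.009 and 0.015 m and horizontal distance between cap_m and ring_m below 0.006 m and z of cap_m in the frame of ring_m between 0.019 and 0.025 m and horizontal distance between ring_l and cell_l below 0.006 m and z of ring_l in the frame of cell_l between 0.009 and 0.015 m and horizontal distance between cap_l and ring_l below 0.006 m and z of cap_l in the frame of ring_l between 0.019 and 0.025 m); the robot touches nothing.
It fails at once if a specimen ring is tipped by more than 0.8 rad (angle between any of ring_s, ring_m, ring_l's own z axis and vertical above 0.8 rad).
It also fails if it takes over 128 s, if anything falls off the work surface, if the arm or the gripper's body presses on something with over 40 N, if the wrist force passes 120 N, or if a joint passes its speed limit or range.

ROBOT

A 7-joint arm with a two-finger parallel gripper is mounted at the origin on a cart in front of the work surface, level with it; the furniture and walls round the work are solid. World frame = base frame: x ahead of the robot, y to its left, z up, the work surface at z = 0. Lengths are in m, angles in rad, forces in N, time in s.
With the tool pointing down it reaches from about 0.425 to 0.975 m from the base axis. Payload 16.7 kg.
Tool frame: the origin (TCP) lies on the mounting face of the last link; the fingertips stand 173 mm ahead of it and the grasp point (between the pads) lies 155 mm ahead of it (ctrl.tip_extent is the distance from the TCP to the fingertips, in m); z points along the fingers, y is the direction in which the jaws open and shut (so a half turn about z gives the same grasp; the last joint's range is limited). The gripper opens to 85 mm and grips with 20 to 120 N. Pads are 22 mm wide; open, the fingers measure 114 mm over their backs; the gripper's body (76 mm by 85 mm) begins 54 mm behind the grasp point. The pads swing forward as they close: fully open they stand 13 mm farther back than shut.
Start: joints at [-1.304, 0.426, 0.074, 1.606, -0.034, 1.111, -0.067], TCP at [0.273, 0.617, 0.405] pointing down, gripper open.
Joint ranges: [-2.85, 2.85], [-0.5, 2.14], [-1.23, 1.37], [0.21, 2.46], [-1.02, 4.16], [0.16, 2.05], [-2.73, 2.73]. Speed limits (rad/s): [1.89, 1.89, 2.39, 2.39, 3.01, 3.01, 3.01].

INTERFACE

Orientations are given as a unit quaternion [x, y, z, w].
In Python, from plant import readout, cams, finish_job, ctrl gives the robot as it stands.
- The arm moves only by the tool drive_tool, never from a script. Its argument "plan" is a list of rows, each an object with "slide": the shift along the tool's x, y, z in cm, a list of three; "delta_rot": the turn, a rotation vector about the tool's x, y, z in degrees, a list of three; "jaw": the finger opening in cm, from 0 to 8.54. A call has 1 to 8 rows; each row shifts and turns the commanded pose from where the row before left it, along the tool's axes as they then stand; what a row does not reach is not made up. A row lasts 1/12 s, in which the tool goes at most 41.7 mm and 7.16 degrees, less where a joint would pass 70% of its speed; a pose out of reach is approached as far as the arm can. A call with a gripper value outside its range is refused whole. The fingers move at their own pace and stop on an object; "force" is the grip in N (left out, the last holds). Time passes only in rows, so rows that do not move let the fingers close. It gives the time, the measured TCP pose, the force and the opening at its end, in the units of the state.
- readout.sense(): the state, without advancing time (a new reading comes with each control period).
- cams.capture(name): name is "scene" or "top" or "wrist"; returns (picture, depth): 384x512x3 uint8, red, green, blue; 384x512 float32, m along the optical axis (not along the pixel's ray), 0 where there is no reading.
- cams.camera_params(name): a dict with "intrinsics" (3x3 intrinsics, pixels), "pose" (4x4, takes a point from camera to world coordinates). Camera axes: x right, y up, looking along -z (the intrinsics and any distortion apply to the point x, -y, -z); pixel columns grow to the right and rows downward; lengths in m; the calibration is good to about 2 mm. A picture is of the moment at which its call begins: read the wrist's pose just before it. camera_params takes no time and is no camera call; for the wrist camera it gives the pose at the moment of the call.
- finish_job(): hands the job in, once; it reports no verdict.
The state is a dict: "time_s": time; "joint_positions": joint angles; "joint_velocities": joint speeds; "tau": joint torques, N m; "ee_pos": TCP position; "orientation": TCP orientation; "ft_force": force on the tool from outside, world axes, zero at the start; "wrist_torque": the same for the moment, N m; "width": opening from 0.0 (shut) to 1.0 (fully open).
Only numpy, scipy, OpenCV 4.12 (cv2) and the standard library are available. Lean on these libraries where they do the work, as an engineer would, in place of code of your own. Each camera call takes 0.05 s, during which the arm holds its last target. There are 200 camera calls.

## Working session

There is one attempt and no reset: what is moved stays moved. The work goes in short steps, Python scripts to look and compute and a tool call to move; the robot and the scene stay as the last step left them, time stands still between calls to the robot, and variables do not carry over. Pictures are saved under pics/ and viewed, about 12 in all and at most 16, crops included, and the job is handed in when it is done.

Besides the shell and the picture viewer there is one more tool, called after "Emit:" as name(argument=value, ...), one argument or row to a line, values as JSON. drive_tool: Moves the arm, as the interface text tells. Its arguments: {"type":"object","properties":{"plan":{"type":"array"},"force":{"type":"number"}},"required":["plan"]}

```bash
ls; mkdir -p pics; python3 - <<'E'
from plant import readout, cams, ctrl
import cv2, numpy as np
s=readout.sense(); print({k:np.round(v,3) for k,v in s.items()}, ctrl.tip_extent)
for n in ['top','scene']:
    p,d=cams.capture(n); cv2.imwrite(f'pics/{n}0.png',p[...,::-1]); np.savez(f'{n}0.npz',p=p,d=d)
    c=cams.camera_params(n); print(n,np.round(c['intrinsics'],2).tolist(),np.round(c['pose'],3).tolist(), {k for k in c})
E
```

```text
pics
{'time_s': np.float64(0.0), 'joint_positions': array([-1.303,  0.427,  0.074,  1.607, -0.034,  1.111, -0.067]), 'joint_velocities': array([ 0.002,  0.001, -0.001, -0.001,  0.001, -0.   , -0.   ]), 'tau': array([-1.0000e-03, -9.4982e+01,  3.7600e+00, -4.6353e+01,  1.9000e-02,
        1.0000e-02, -0.0000e+00]), 'ee_pos': array([0.273, 0.617, 0.404]), 'orientation': array([ 0.207,  0.978, -0.001, -0.   ]), 'ft_force': array([-0.058, -0.211,  0.045]), 'wrist_torque': array([0.058, 0.038, 0.023]), 'width': np.float64(1.0)} 0.1734
top [[495.49, 0.0, 253.76], [0.0, 495.49, 189.63], [0.0, 0.0, 1.0]] [[-0.031, 0.964, -0.266, 0.178], [-1.0, -0.031, 0.005, 0.122], [-0.004, 0.266, 0.964, 1.367], [0.0, 0.0, 0.0, 1.0]] {'pose', 'intrinsics'}
scene [[394.63, 0.0, 257.72], [0.0, 394.63, 193.97], [0.0, 0.0, 1.0]] [[-0.589, 0.341, -0.733, -0.183], [-0.808, -0.241, 0.537, 0.635], [0.007, 0.909, 0.418, 0.46], [0.0, 0.0, 0.0, 1.0]] {'pose', 'intrinsics'}
```

View pics/top0.png

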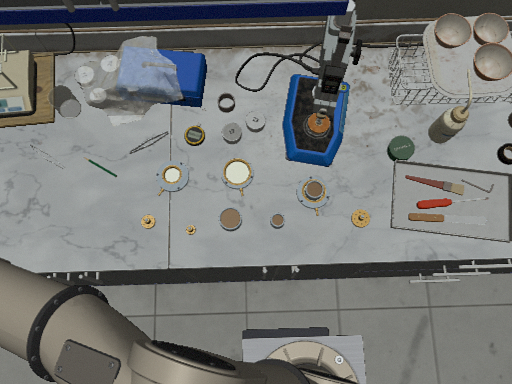

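View pics/scene0.png

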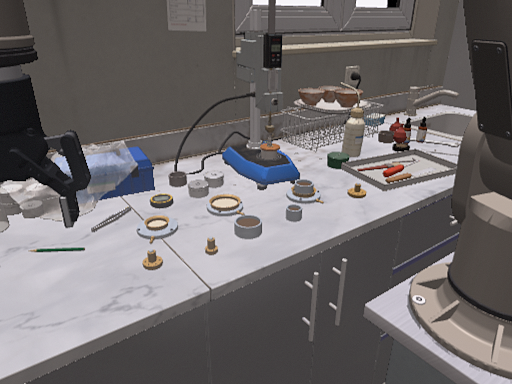

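The top view shows cell_s at about (172,175), cell_l at (238,173) and cell_m with its ring at (314,190). ring_l is at (230,218) and ring_s at (277,220). The caps are at (148,221), (191,229) (the small one) and (361,217). The scene view agrees, and the arm is off to the left.

```bash
cat > h.py <<'E'
import numpy as np, cv2
from scipy.spatial.transform import Rotation as Rn
from plant import readout, cams
def ray(c,uv,z):
    K=c['intrinsics'];P=c['pose'];u,v=uv
    d=P[:3,:3]@np.array([(u-K[0,2])/K[0,0],-(v-K[1,2])/K[1,1],-1.]);o=P[:3,3]
    return o+d*(z-o[2])/d[2]
def proj(c,X):
    K=c['intrinsics'];P=c['pose'];q=P[:3,:3].T@(np.array(X)-P[:3,3])
    return np.array([K[0,2]+K[0,0]*q[0]/-q[2],K[1,2]-K[1,1]*q[1]/-q[2]])
def cloud(c,d):
    K=c['intrinsics'];P=c['pose'];v,u=np.mgrid[:d.shape[0],:d.shape[1]]
    q=np.stack([(u-K[0,2])/K[0,0]*d,-(v-K[1,2])/K[1,1]*d,-d],-1)
    return q@P[:3,:3].T+P[:3,3]
def togo(tgt_xy,z_grasp,yaw_jaw=None):
    "tool-frame cm shift for grasp point to reach target; yaw_jaw = wanted world direction of tool y (deg)"
    s=readout.sense();R=Rn.from_quat(s['orientation']).as_matrix();g=s['ee_pos']+R[:,2]*.155
    d=np.array([*tgt_xy,z_grasp])-g
    y=np.degrees(np.arctan2(R[1,1],R[0,1]))
    print('t',round(s['time_s'],2),'grasp',g.round(4),'shift cm',(R.T@d*100).round(2),'jaw dir deg',y.round(1),'tool z',R[:,2].round(3),'F',s['ft_force'].round(1),'w',s['width'].round(3))
E
python3 - <<'E'
from h import *
c=cams.camera_params('top');z=np.load('top0.npz');P=cloud(c,z['d'])
P0=dict(cell_s=(172,175,.022),cell_l=(238,173,.022),ring_m=(314,190,.042),ring_l=(230,218,.03),ring_s=(277,220,.03),capA=(148,221,.012),cap_s=(191,229,.012),capB=(361,217,.012))
for n,(u,v,h) in P0.items():
    X=ray(c,(u,v),h); print(n,X.round(3),'r',np.hypot(*X[:2]).round(3),'depthpt',P[v,u].round(3))
    # extent of things above table near
    m=(abs(P[...,:2]-X[:2]).max(-1)<.05)&(P[...,2]>h-.006)&(P[...,2]<h+.006)&(z['d']>0)
    q=P[m][:,:2]; 
    if len(q)>4: print('   mid',((q.max(0)+q.min(0))/2).round(3),'ext',np.ptp(q,axis=0).round(3),len(q))
togo((.6,0),.1)
big=cv2.resize(z['p'][140:260,110:410,::-1],None,fx=2.6,fy=2.6,interpolation=cv2.INTER_CUBIC);cv2.imwrite('pics/crop.png',big)
w,d=cams.capture('wrist');c=cams.camera_params('wrist');print(c['intrinsics'].round(1).tolist(),c['pose'].round(3).tolist())
E
```

```text
cell_s [0.6   0.347 0.022] r 0.693 depthpt [0.602 0.348 0.014]
   mid [0.596 0.356] ext [0.072 0.07 ] 123
cell_l [0.599 0.159 0.022] r 0.62 depthpt [0.602 0.159 0.014]
   mid [0.603 0.162] ext [0.086 0.086] 179
ring_m [ 0.537 -0.051  0.042] r 0.539 depthpt [ 0.539 -0.052  0.036]
   mid [ 0.541 -0.051] ext [0.051 0.051] 115
ring_l [0.468 0.184 0.03 ] r 0.503 depthpt [0.47  0.184 0.022]
   mid [0.469 0.184] ext [0.063 0.061] 161
ring_s [0.458 0.055 0.03 ] r 0.461 depthpt [0.461 0.054 0.015]
   mid [0.46  0.054] ext [0.038 0.039] 77
capA [0.47  0.414 0.012] r 0.626 depthpt [0.467 0.41  0.027]
   mid [0.467 0.408] ext [0.09  0.076] 124
cap_s [0.444 0.294 0.012] r 0.532 depthpt [0.44  0.291 0.032]
   mid [0.442 0.298] ext [0.095 0.087] 51
capB [ 0.463 -0.181  0.012] r 0.497 depthpt [ 0.458 -0.175  0.038]
   mid [ 0.457 -0.17 ] ext [0.066 0.07 ] 228Traceback (most recent call last):
  File "<stdin>", line 10, in <module>
  File "h.py", line 20, in togo
    print('t',round(s['time_s'],2),'grasp',g.round(4),'shift cm',(R.T@d*100).round(2),'jaw dir deg',y.round(1),'tool z',R[:,2].round(3),'F',s['ft_force'].round(1),'w',s['width'].round(3))
                                                                                                                                                                       ^^^^^^^^^^^^^^^^
AttributeError: 'float' object has no attribute 'round'
```

```bash
sed -i "s/s\['width'\].round(3)/round(float(s['width']),3)/" h.py; python3 - <<'E'
from h import *
togo((.46,.18),.18)
w,d=cams.capture('wrist');c=cams.camera_params('wrist');print(c['intrinsics'].round(1).tolist(),c['pose'].round(3).tolist())
s=readout.sense();R=Rn.from_quat(s['orientation']).as_matrix()
print('cam in tool',(R.T@(c['pose'][:3,3]-s['ee_pos'])).round(4),(R.T@c['pose'][:3,:3]).round(3).tolist())
print(R.round(3).tolist())
cv2.imwrite('pics/w0.png',w[...,::-1])
E
```

```text
t 0.1 grasp [0.2732 0.6169 0.2491] shift cm [-34.77 -32.38   6.95] jaw dir deg 66.1 tool z [-0.    -0.001 -1.   ] F [-1.2 -0.3 -0.6] w 0.998
[[320.5, 0.0, 250.3], [0.0, 320.5, 197.3], [0.0, 0.0, 1.0]] [[0.405, -0.868, -0.285, 0.2], [0.914, 0.384, 0.13, 0.649], [-0.003, -0.313, 0.95, 0.375], [0.0, 0.0, 0.0, 1.0]]
cam in tool [ 0.08   -0.0002  0.0295] [[-0.001, 0.95, 0.313], [1.0, -0.0, 0.002], [0.002, 0.313, -0.95]]
[[-0.914, 0.405, -0.0], [0.405, 0.914, -0.001], [-0.0, -0.001, -1.0]]
```

View pics/w0.png

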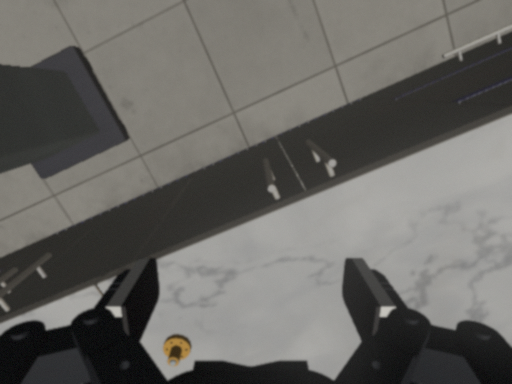

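The wrist view shows the camera looking past the fingertips, which sit at about (150,280) and (350,280). The brass thing at (177,350) is a cap, probably capA. I'll turn the jaws along world y and move over ring_l.

Emit:
drive_tool(
  plan=[
    {"slide": [0,0,0.5],"delta_rot": [0,0,-6],"jaw": 8.5},
    {"slide": [0,0,1],"delta_rot": [0,0,-6],"jaw": 8.5},
    {"slide": [0,0,1],"delta_rot": [0,0,-6],"jaw": 8.5},
    {"slide": [0,0,1],"delta_rot": [0,0,-5.9],"jaw": 8.5},
    {"slide": [-1.4,-2.5,1],"delta_rot": [0,0,0],"jaw": 8.5},
    {"slide": [-1.4,-3,1],"delta_rot": [0,0,0],"jaw": 8.5},
    {"slide": [-1.4,-3.2,1],"delta_rot": [0,0,0],"jaw": 8.5},
    {"slide": [-1.4,-3.2,0.5],"delta_rot": [0,0,0],"jaw": 8.5},
  ],
)

```text
time_s: 0.82
ee_pos: [0.3295, 0.4965, 0.3332]
orientation: [-0.0, 1.0, -0.001, -0.0]
ft_force: [0.7, 1.0, 0.4]
width: 0.994
```

Emit:
drive_tool(
  plan=[
    {"slide": [-1.4,-3.2,0],"delta_rot": [0,0,0],"jaw": 8.5},
    {"slide": [-1.4,-3.2,0],"delta_rot": [0,0,0],"jaw": 8.5},
    {"slide": [-1.4,-3.2,0],"delta_rot": [0,0,0],"jaw": 8.5},
    {"slide": [-1.4,-3.2,0],"delta_rot": [0,0,0],"jaw": 8.5},
    {"slide": [-1.4,-3.2,0],"delta_rot": [0,0,0],"jaw": 8.5},
    {"slide": [-1.4,-3.2,0],"delta_rot": [0,0,0],"jaw": 8.5},
    {"slide": [-1.4,-3.2,0],"delta_rot": [0,0,0],"jaw": 8.5},
    {"slide": [-1.4,-3.2,0],"delta_rot": [0,0,0],"jaw": 8.5},
  ],
)

```text
time_s: 1.48
ee_pos: [0.4417, 0.2405, 0.3347]
orientation: [-0.0, 1.0, 0.0, -0.0]
ft_force: [1.4, 1.4, 0.6]
width: 0.995
```

```bash
python3 - <<'E'
from h import *
togo((.469,.184),.18)
c=cams.camera_params('wrist');w,d=cams.capture('wrist');togo((.469,.184),.18)
np.savez('w1.npz',p=w,d=d,K=c['intrinsics'],P=c['pose'])
s=readout.sense();R=Rn.from_quat(s['orientation']).as_matrix();print(R.round(3).tolist(),s['joint_positions'].round(2))
q=(cloud(c,d)-s['ee_pos'])@R
for sg in (1,-1):
    m=(d>0)&(sg*q[...,1]>.035)&(abs(q[...,1])<.07)&(abs(q[...,0])<.03)&(q[...,2]<.2)
    print('finger tip z',np.percentile(q[m][:,2],[90,98,100]).round(4) if m.any() else None, m.sum())
cv2.imwrite('pics/w1.png',w[...,::-1])
E
```

```text
t 1.48 grasp [0.4417 0.2406 0.1797] shift cm [-2.73 -5.66 -0.03] jaw dir deg 90.0 tool z [-0.  0. -1.] F [1.4 1.4 0.6] w 0.995
t 1.53 grasp [0.4443 0.234  0.1797] shift cm [-2.5  -4.99 -0.01] jaw dir deg 89.7 tool z [ 0.001 -0.002 -1.   ] F [ 4.1 -9.1 -0.4] w 0.991
[[-1.0, 0.006, 0.001], [0.006, 1.0, -0.002], [-0.001, -0.002, -1.0]] [-0.72  0.23  0.12  2.06 -0.03  0.85  0.98]
finger tip z [0.1411 0.1531 0.1599] 10239
finger tip z [0.1421 0.1533 0.1598] 9521
```

View pics/w1.png

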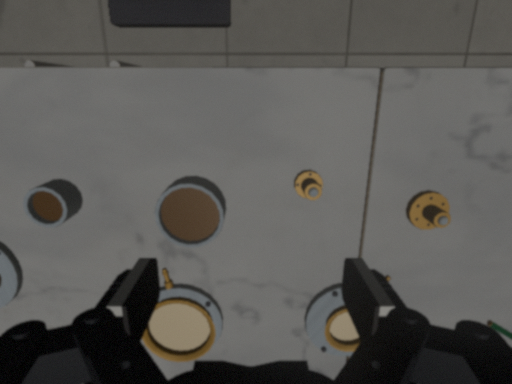

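The wrist view shows ring_s at (50,203), ring_l at (192,212), cap_s at (309,186), capA at (429,211), the large-bore cell_l at (180,322) and cell_s at (343,325). Next I'll move over ring_l, settle and measure.

Emit:
drive_tool(
  plan=[
    {"slide": [-1,-2.2,0],"delta_rot": [0,0,0],"jaw": 8.5},
    {"slide": [-1,-2.0,0],"delta_rot": [0,0,0],"jaw": 8.5},
    {"slide": [-0.5,-1.2,0],"delta_rot": [0,0,0],"jaw": 8.5},
    {"slide": [-0.2,-0.3,0],"delta_rot": [0,0,0],"jaw": 8.5},
    {"slide": [0,0,0],"delta_rot": [0,0,0],"jaw": 8.5},
    {"slide": [0,0,0],"delta_rot": [0,0,0],"jaw": 8.5},
    {"slide": [0,0,0],"delta_rot": [0,0,0],"jaw": 8.5},
  ],
)

```text
time_s: 2.12
ee_pos: [0.468, 0.1863, 0.3346]
orientation: [-0.001, 1.0, 0.0, -0.0]
ft_force: [0.3, -0.2, -0.6]
width: 0.994
```

```bash
cat >> h.py <<'E'
from scipy.optimize import least_squares
def fitc(P,ok,guess,h,r,band=.003,win=.012):
    "outer-edge circle of known radius r at height h: boundary pixels of the height-band mask"
    D=np.hypot(P[...,0]-guess[0],P[...,1]-guess[1])
    m=(ok&(abs(P[...,2]-h)<band)&(D<r+win)).astype(np.uint8)
    m=cv2.morphologyEx(m,cv2.MORPH_OPEN,np.ones((2,2),np.uint8))
    cs,_=cv2.findContours(m,cv2.RETR_EXTERNAL,cv2.CHAIN_APPROX_NONE)
    if not cs: return None
    e=np.vstack(cs)[:,0]; q=P[e[:,1],e[:,0]][:,:2]
    q=q[abs(np.hypot(*(q-guess[:2]).T)-r)<win]
    if len(q)<8: return None
    f=least_squares(lambda p:np.hypot(q[:,0]-p[0],q[:,1]-p[1])-p[2],[*guess[:2],r],loss='soft_l1',f_scale=.001)
    return f.x.round(4),len(q),np.abs(f.fun).mean().round(4),P[...,2][m>0].mean().round(4)
G=dict(ring_l=(.469,.184,.03,.032),ring_s=(.46,.054,.03,.02),cell_l=(.601,.161,.022,.041),cell_s=(.6,.349,.022,.029),ring_m=(.54,-.051,.042,.026),cap_s=(.441,.293,.012,.0135),capA=(.467,.412,.012,.0195),capB=(.459,-.178,.012,.0255))
def look(names,save=None):
    c=cams.camera_params('wrist');w,d=cams.capture('wrist');P=cloud(c,d)
    for n in names:
        g=G[n]; print(n,fitc(P,d>0,g[:2],g[2],g[3]),'px',proj(c,g[:3]).round())
    if save: cv2.imwrite(f'pics/{save}.png',w[...,::-1]); np.savez(save+'.npz',p=w,d=d,P=c['pose'],K=c['intrinsics'])
    return c,w,d,P
E
python3 - <<'E'
from h import *
togo((.469,.184),.18)
c,w,d,P=look(G,'w2')
m=d>0
print('table z',np.median(P[190:230,320:380,2]))
E
```

```text
t 2.12 grasp [0.4679 0.1863 0.1796] shift cm [-0.11 -0.23 -0.04] jaw dir deg 90.1 tool z [-0.  0. -1.] F [ 0.3 -0.2 -0.6] w 0.994
ring_l (array([0.4729, 0.1859, 0.0332]), 162, np.float64(0.0015), np.float64(0.0293)) px [249. 187.]
ring_s (array([0.4623, 0.0534, 0.0192]), 121, np.float64(0.0012), np.float64(0.0306)) px [102. 177.]
cell_l (array([0.6081, 0.1625, 0.0399]), 146, np.float64(0.0007), np.float64(0.0214)) px [227. 306.]
cell_s (array([0.6218, 0.3388, 0.0434]), 86, np.float64(0.0037), np.float64(0.0224)) px [407. 306.]
ring_m (array([ 0.5426, -0.0528,  0.0243]), 120, np.float64(0.0017), np.float64(0.0405)) px [ -4. 264.]
cap_s (array([0.4474, 0.2966, 0.0132]), 102, np.float64(0.0023), np.float64(0.0139)) px [367. 153.]
capA (array([0.472 , 0.4131, 0.0184]), 117, np.float64(0.0025), np.float64(0.0146)) px [490. 180.]
capB None px [-136.  171.]
table z 0.0011840991723587047
```

```bash
cat >> h.py <<'E'
def draw(w,c,items,box,k,fn):
    "items: (x,y,z,r) circles; box u0,v0,u1,v1; k zoom"
    u0,v0,u1,v1=box;im=cv2.resize(np.ascontiguousarray(w[v0:v1,u0:u1,::-1]),None,fx=k,fy=k,interpolation=cv2.INTER_CUBIC)
    for x,y,z,r in items:
        t=np.linspace(0,6.283,60);pt=np.array([proj(c,(x+r*np.cos(a),y+r*np.sin(a),z)) for a in t])
        cv2.polylines(im,[np.int32((pt-[u0,v0]+.5)*k)],True,(0,0,255),1)
    cv2.imwrite(fn,im)
E
python3 - <<'E'
from h import *
z=np.load('w2.npz');c=dict(intrinsics=z['K'],pose=z['P'])
draw(z['p'],c,[(.4729,.1859,.03,.032),(.4623,.0534,.03,.02),(.6081,.1625,.022,.041),(.4474,.2966,.012,.0135),(.472,.4131,.012,.0195),(.5426,-.0528,.042,.026)],(0,120,512,384),1.56,'pics/d2.png')
E
```

```text
(no output)
```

View pics/d2.png

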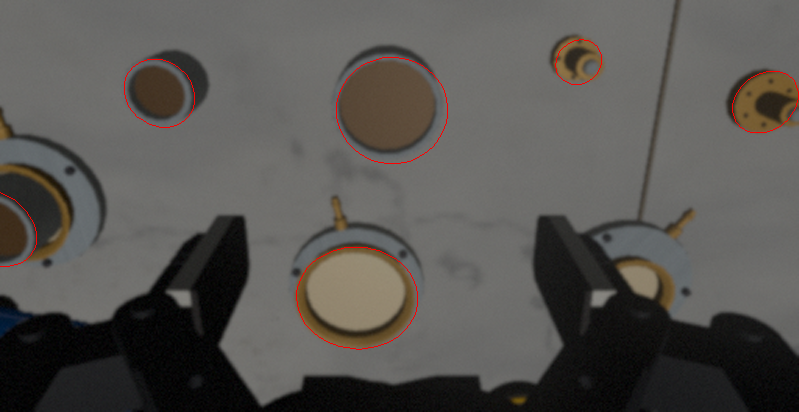

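The overlay shows the cell_l collar circle fits well at view (357,298). The ring_l circle is about 3 px low and to the right, so for rings I'll use the brown specimen mask.

```bash
cat >> h.py <<'E'
def blob(w,c,guess,kind,z,r):
    "ellipse fit to largest colour blob near guess; returns world centre at height z and radii"
    hsv=cv2.cvtColor(w,cv2.COLOR_RGB2HSV).astype(int);H,S,V=hsv[...,0],hsv[...,1],hsv[...,2]
    m={'brown':(H<18)&(S>45)&(V>25),'gold':(H>12)&(H<28)&(S>90)&(V>50)}[kind].astype(np.uint8)
    u,v=proj(c,(*guess[:2],z)); R=int(1.5*r*c['intrinsics'][0,0]/(c['pose'][2,3]-z))+3
    k=np.zeros_like(m);cv2.circle(k,(int(u),int(v)),R,1,-1);m=cv2.morphologyEx(m*k,cv2.MORPH_CLOSE,np.ones((3,3)))
    cs,_=cv2.findContours(m,cv2.RETR_EXTERNAL,cv2.CHAIN_APPROX_NONE)
    if not cs: return None
    h=cv2.convexHull(max(cs,key=cv2.contourArea))[:,0]
    q=np.array([ray(c,p,z)[:2] for p in h]); (x,y),(a,b),_=cv2.fitEllipse((q*1000).astype(np.float32))
    return np.round([x/1000,y/1000],4),'semi mm',np.round([a/2,b/2],1)
E
python3 - <<'E'
from h import *
z=np.load('w2.npz');c=dict(intrinsics=z['K'],pose=z['P']);w=z['p']
print('ring_l',blob(w,c,(.468,.186),'brown',.026,.028));print('ring_s',blob(w,c,(.4623,.0534),'brown',.026,.016))
print('cell_l',blob(w,c,(.605,.162),'gold',.022,.041));print('cap_s',blob(w,c,(.447,.297),'gold',.012,.0135));print('capA',blob(w,c,(.472,.413),'gold',.012,.02))
hsv=cv2.cvtColor(w,cv2.COLOR_RGB2HSV);
for p in [(248,187),(100,178),(360,140),(227,300)]: print(p,hsv[p[1],p[0]],w[p[1],p[0]])
togo((.468,.1863),.18)
E
```

```text
ring_l (array([0.4708, 0.1831]), 'semi mm', array([26.9, 27.6]))
ring_s (array([0.4621, 0.0513]), 'semi mm', array([13.9, 15.2]))
cell_l (array([0.6067, 0.161 ]), 'semi mm', array([39.8, 40.9]))
cap_s (array([0.4464, 0.296 ]), 'semi mm', array([12.8, 16. ]))
capA (array([0.4728, 0.4157]), 'semi mm', array([18.9, 23.2]))
(248, 187) [16 92 91] [91 76 58]
(100, 178) [ 15 133  67] [67 49 32]
(360, 140) [ 15   9 113] [113 111 109]
(227, 300) [ 19  60 148] [148 135 113]
t 2.17 grasp [0.4679 0.1863 0.1796] shift cm [-0.01  0.   -0.04] jaw dir deg 90.1 tool z [-0.  0. -1.] F [ 0.  -1.1 -0.6] w 0.997
```

Emit:
drive_tool(
  plan=[
    {"slide": [-0.29,-0.32,1.5],"delta_rot": [0,0,0],"jaw": 8.5},
    {"slide": [0,0,3],"delta_rot": [0,0,0],"jaw": 8.5},
    {"slide": [0,0,3.5],"delta_rot": [0,0,0],"jaw": 8.5},
    {"slide": [0,0,3],"delta_rot": [0,0,0],"jaw": 8.5},
    {"slide": [0,0,2.5],"delta_rot": [0,0,0],"jaw": 8.5},
    {"slide": [0,0,1.5],"delta_rot": [0,0,0],"jaw": 8.5},
    {"slide": [0,0,0.5],"delta_rot": [0,0,0],"jaw": 8.5},
    {"slide": [0,0,0],"delta_rot": [0,0,0],"jaw": 8.5},
  ],
)

```text
time_s: 2.83
ee_pos: [0.4708, 0.1824, 0.1787]
orientation: [-0.001, 1.0, -0.0, -0.001]
ft_force: [-0.7, 0.2, 0.4]
width: 0.997
```

Emit:
drive_tool(
  plan=[
    {"slide": [0,0,0],"delta_rot": [0,0,0],"jaw": 6.8},
    {"slide": [0,0,0],"delta_rot": [0,0,0],"jaw": 6.3},
    {"slide": [0,0,0],"delta_rot": [0,0,0],"jaw": 5.8},
    {"slide": [0,0,0],"delta_rot": [0,0,0],"jaw": 5.5},
    {"slide": [0,0,0],"delta_rot": [0,0,0],"jaw": 5.5},
    {"slide": [0,0,0],"delta_rot": [0,0,0],"jaw": 5.5},
  ],
  force=50,
)

```text
time_s: 3.33
ee_pos: [0.4716, 0.1824, 0.1815]
orientation: [-0.0, 1.0, 0.001, 0.001]
ft_force: [-3.7, -1.5, 11.8]
width: 0.735
```

```bash
python3 - <<'E'
from h import *
togo((.6067,.161),.1)
c,w,d,P=look([],'w3')
print(blob(w,c,(.4708,.1831),'brown',.026,.028), blob(w,c,(.6067,.161),'gold',.022,.041))
s=readout.sense();R=Rn.from_quat(s['orientation']).as_matrix();q=(P-s['ee_pos'])@R
m=(d>0)&(abs(q[...,1])>.033)&(abs(q[...,1])<.07)&(abs(q[...,0])<.012)&(q[...,2]<.2);print('tips',np.percentile(q[m][:,2],[90,98,100]).round(4), m.sum())
E
```

```text
t 3.33 grasp [0.4719 0.1826 0.0265] shift cm [-13.49  -2.16  -7.33] jaw dir deg 90.0 tool z [ 0.002  0.001 -1.   ] F [-3.7 -1.5 11.8] w 0.735
(array([0.4703, 0.182 ]), 'semi mm', array([25.9, 27.6])) (array([0.4984, 0.1784]), 'semi mm', array([0.8, 7.5]))
tips [0.1802 0.1809 0.1824] 20059
```

View pics/w3.png

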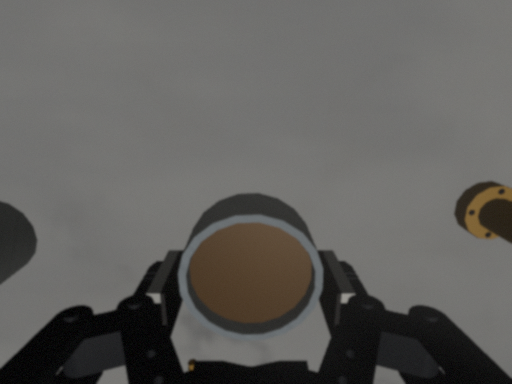

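Ring_l is held between the pads at about (252,272), rim level. The gripper reads about 62.5 mm open, against 64 mm for the ring. I'll lift and move past cell_l so the camera can look down on it.

Emit:
drive_tool(
  plan=[
    {"slide": [0,0,-1],"delta_rot": [0,0,0],"jaw": 5.5},
    {"slide": [0,0,-2.5],"delta_rot": [0,0,0],"jaw": 5.5},
    {"slide": [-0.5,0,-3.2],"delta_rot": [0,0,0],"jaw": 5.5},
    {"slide": [-2,-0.5,-3],"delta_rot": [0,0,0],"jaw": 5.5},
    {"slide": [-3,-0.5,-2],"delta_rot": [0,0,0],"jaw": 5.5},
    {"slide": [-3,-0.5,-0.5],"delta_rot": [0,0,0],"jaw": 5.5},
    {"slide": [-3,-0.5,0],"delta_rot": [0,0,0],"jaw": 5.5},
    {"slide": [-3,0,0],"delta_rot": [0,0,0],"jaw": 5.5},
  ],
)

```text
time_s: 4.05
ee_pos: [0.6177, 0.1608, 0.3044]
orientation: [0.0, 1.0, 0.0, 0.001]
ft_force: [0.6, 0.3, -2.6]
width: 0.73
```

Emit:
drive_tool(
  plan=[
    {"slide": [-2.5,0,0],"delta_rot": [0,0,0],"jaw": 5.5},
    {"slide": [-1.5,0,0],"delta_rot": [0,0,0],"jaw": 5.5},
    {"slide": [-0.5,0,0],"delta_rot": [0,0,0],"jaw": 5.5},
    {"slide": [0,0,0],"delta_rot": [0,0,0],"jaw": 5.5},
    {"slide": [0,0,0],"delta_rot": [0,0,0],"jaw": 5.5},
    {"slide": [0,0,0],"delta_rot": [0,0,0],"jaw": 5.5},
  ],
)

```text
time_s: 4.55
ee_pos: [0.6603, 0.1623, 0.3022]
orientation: [-0.0, 1.0, 0.0, -0.0]
ft_force: [-0.7, -0.4, -2.2]
width: 0.734
```

```bash
cat >> h.py <<'E'
def inhand(w,c,zf,r):
    "specimen centre of the held ring in tool frame; zf = distance TCP->(rim/specimen mid plane)"
    s=readout.sense();R=Rn.from_quat(s['orientation']).as_matrix();e=s['ee_pos']
    g=e+R[:,2]*zf;b=blob(w,c,g,'brown',g[2],r); 
    return (R.T@(np.array([*b[0],g[2]])-e)*1000).round(1),b[2]
E
python3 - <<'E'
from h import *
c,w,d,P=look(['cell_l'],'w4')
print(blob(w,c,(.6067,.161),'gold',.022,.041),'in hand mm',inhand(w,c,.1555,.028))
togo((.6067,.161),.1)
draw(w,c,[(.6067,.161,.022,.041)],(0,0,512,384),1.3,'pics/d4.png')
E
```

```text
cell_l (array([0.6089, 0.1631, 0.0412]), 304, np.float64(0.0006), np.float64(0.0226)) px [250. 121.]
(array([0.6068, 0.1613]), 'semi mm', array([40.2, 40.2])) in hand mm (array([  1.8,  -0.6, 155.5]), array([25.8, 27.5]))
t 4.6 grasp [0.6603 0.1623 0.1472] shift cm [ 5.36 -0.13  4.72] jaw dir deg 90.0 tool z [-0.  0. -1.] F [ 0.2  0.2 -2.5] w 0.73
```

View pics/d4.png

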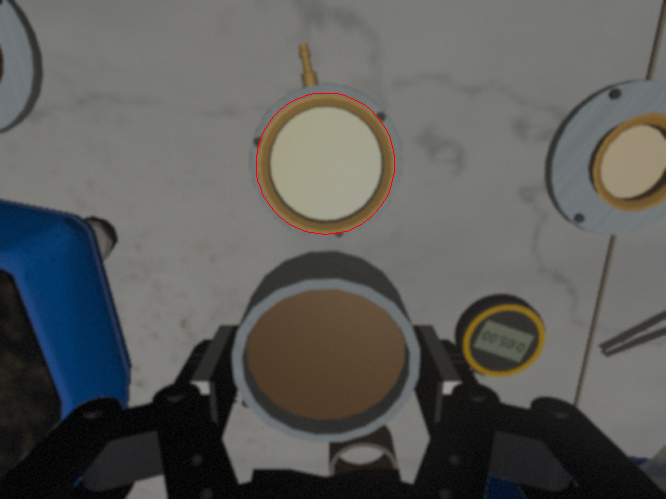

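The overlay circle sits exactly on the cell_l collar at view (326,163), and ring_l is held level at (326,360). I'll go back over the cell and insert.

Emit:
drive_tool(
  plan=[
    {"slide": [1,0,0],"delta_rot": [0,0,0],"jaw": 5.5},
    {"slide": [1.7,-0.04,1.5],"delta_rot": [0,0,0],"jaw": 5.5},
    {"slide": [1.5,0,2.5],"delta_rot": [0,0,0],"jaw": 5.5},
    {"slide": [0.77,0,2.5],"delta_rot": [0,0,0],"jaw": 5.5},
    {"slide": [0.2,0,1.8],"delta_rot": [0,0,0],"jaw": 5.5},
    {"slide": [0,0,0.7],"delta_rot": [0,0,0],"jaw": 5.5},
    {"slide": [0,0,0.3],"delta_rot": [0,0,0],"jaw": 5.5},
    {"slide": [0,0,0],"delta_rot": [0,0,0],"jaw": 5.5},
  ],
)

```text
time_s: 5.27
ee_pos: [0.6096, 0.1617, 0.209]
orientation: [-0.0, 1.0, -0.0, 0.0]
ft_force: [-0.4, 0.0, -1.9]
width: 0.733
```

Emit:
drive_tool(
  plan=[
    {"slide": [0,0,0.2],"delta_rot": [0,0,0],"jaw": 5.5},
    {"slide": [0,0,0.3],"delta_rot": [0,0,0],"jaw": 5.5},
    {"slide": [0,0,0.3],"delta_rot": [0,0,0],"jaw": 5.5},
    {"slide": [0,0,0.2],"delta_rot": [0,0,0],"jaw": 5.5},
    {"slide": [0,0,0],"delta_rot": [0,0,0],"jaw": 5.5},
    {"slide": [0,0,0],"delta_rot": [0,0,0],"jaw": 5.5},
  ],
)

```text
time_s: 5.77
ee_pos: [0.6096, 0.1616, 0.1987]
orientation: [-0.0, 1.0, -0.0, -0.0]
ft_force: [-0.2, -0.4, -2.6]
width: 0.729
```

```bash
python3 - <<'E'
from h import *
togo((.6086,.1619),.0385)
E
```

```text
t 5.77 grasp [0.6096 0.1616 0.0437] shift cm [0.1  0.03 0.52] jaw dir deg 90.0 tool z [-0. -0. -1.] F [-0.2 -0.4 -2.6] w 0.729
```

Emit:
drive_tool(
  plan=[
    {"slide": [0.1,0,0.25],"delta_rot": [0,0,0],"jaw": 5.5},
    {"slide": [0,0,0.2],"delta_rot": [0,0,0],"jaw": 5.5},
    {"slide": [0,0,0.1],"delta_rot": [0,0,0],"jaw": 5.5},
    {"slide": [0,0,0],"delta_rot": [0,0,0],"jaw": 5.5},
    {"slide": [0,0,0],"delta_rot": [0,0,0],"jaw": 5.5},
  ],
)

```text
time_s: 6.18
ee_pos: [0.6085, 0.1616, 0.1936]
orientation: [-0.0, 1.0, 0.0, -0.0]
ft_force: [-4.3, -1.0, 8.4]
width: 0.735
```

Emit:
drive_tool(
  plan=[
    {"slide": [0,0,0],"delta_rot": [0,0,0],"jaw": 6.8},
    {"slide": [0,0,0],"delta_rot": [0,0,0],"jaw": 7.5},
    {"slide": [0,0,0],"delta_rot": [0,0,0],"jaw": 8.5},
    {"slide": [0,0,-0.5],"delta_rot": [0,0,0],"jaw": 8.5},
    {"slide": [0,0,-2],"delta_rot": [0,0,0],"jaw": 8.5},
    {"slide": [0,-1,-3.5],"delta_rot": [0,0,0],"jaw": 8.5},
    {"slide": [1,-2,-3.5],"delta_rot": [0,0,0],"jaw": 8.5},
    {"slide": [2,-2,-2.5],"delta_rot": [0,0,0],"jaw": 8.5},
  ],
)

```text
time_s: 6.85
ee_pos: [0.5798, 0.1115, 0.316]
orientation: [-0.0, 1.0, 0.0, 0.002]
ft_force: [0.8, -0.8, 1.3]
width: 0.992
```

Emit:
drive_tool(
  plan=[
    {"slide": [3,-2,-1],"delta_rot": [0,0,0],"jaw": 8.5},
    {"slide": [3,-2,0],"delta_rot": [0,0,0],"jaw": 8.5},
    {"slide": [2.5,-1.3,0],"delta_rot": [0,0,0],"jaw": 8.5},
    {"slide": [1.5,-0.7,0],"delta_rot": [0,0,0],"jaw": 8.5},
    {"slide": [0.5,0,0],"delta_rot": [0,0,0],"jaw": 8.5},
    {"slide": [0,0,0],"delta_rot": [0,0,0],"jaw": 8.5},
    {"slide": [0,0,0],"delta_rot": [0,0,0],"jaw": 8.5},
  ],
)

```text
time_s: 7.43
ee_pos: [0.4744, 0.0522, 0.3237]
orientation: [-0.0, 1.0, 0.0, 0.001]
ft_force: [0.5, -0.1, 0.6]
width: 0.994
```

```bash
python3 - <<'E'
from h import *
c,w,d,P=look([],'w5')
print('ring_s',blob(w,c,(.4621,.0513),'brown',.026,.016),'ring_l',blob(w,c,(.6068,.1613),'brown',.038,.028),'ring_m',blob(w,c,(.541,-.052),'brown',.038,.022))
togo((.4621,.0513),.18)
draw(w,c,[(.4621,.0513,.03,.02),(.6068,.1613,.042,.032)],(0,0,512,384),1.3,'pics/d5.png')
E
```

```text
ring_s (array([0.4621, 0.0524]), 'semi mm', array([15. , 15.4])) ring_l (array([0.6135, 0.1479]), 'semi mm', array([11.6, 21. ])) ring_m (array([ 0.5381, -0.0574]), 'semi mm', array([12.9, 20.6]))
t 7.48 grasp [0.4748 0.0524 0.1685] shift cm [ 1.27 -0.11 -1.15] jaw dir deg 90.1 tool z [ 0.001  0.    -1.   ] F [ 1.4 -0.3  1.1] w 0.995
```

View pics/d5.png

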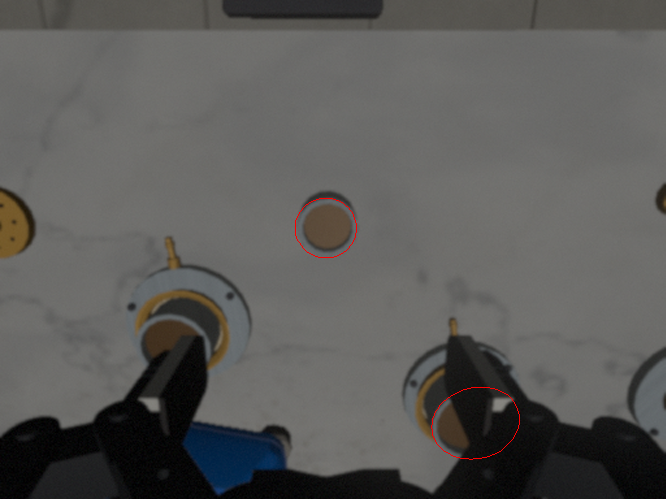

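ring_s is isolated at view (326,227), with the circle fitting it. ring_l sits in its collar at (465,420), half hidden by a finger. I'll go down on ring_s with the jaws part closed.

Emit:
drive_tool(
  plan=[
    {"slide": [0.6,0,1.5],"delta_rot": [0,0,0],"jaw": 5.5},
    {"slide": [0.6,0,2.7],"delta_rot": [0,0,0],"jaw": 5.5},
    {"slide": [0.07,0,3],"delta_rot": [0,0,0],"jaw": 5.5},
    {"slide": [0,0,2.5],"delta_rot": [0,0,0],"jaw": 5.5},
    {"slide": [0,0,2.2],"delta_rot": [0,0,0],"jaw": 5.5},
    {"slide": [0,0,1.5],"delta_rot": [0,0,0],"jaw": 5.5},
    {"slide": [0,0,0.65],"delta_rot": [0,0,0],"jaw": 5.5},
    {"slide": [0,0,0],"delta_rot": [0,0,0],"jaw": 5.5},
  ],
)

```text
time_s: 8.15
ee_pos: [0.4612, 0.052, 0.1812]
orientation: [-0.0, 1.0, -0.0, -0.001]
ft_force: [0.8, -1.0, -0.3]
width: 0.643
```

Emit:
drive_tool(
  plan=[
    {"slide": [0,0,0],"delta_rot": [0,0,0],"jaw": 4.5},
    {"slide": [0,0,0],"delta_rot": [0,0,0],"jaw": 4.0},
    {"slide": [0,0,0],"delta_rot": [0,0,0],"jaw": 3.5},
    {"slide": [0,0,0],"delta_rot": [0,0,0],"jaw": 3.2},
    {"slide": [0,0,0],"delta_rot": [0,0,0],"jaw": 3.2},
    {"slide": [0,0,0],"delta_rot": [0,0,0],"jaw": 3.2},
  ],
  force=40,
)

```text
time_s: 8.65
ee_pos: [0.4615, 0.0518, 0.1837]
orientation: [-0.0, 1.0, 0.0, 0.001]
ft_force: [-0.5, -0.0, 10.5]
width: 0.45
```

Emit:
drive_tool(
  plan=[
    {"slide": [0,0,-1],"delta_rot": [0,0,0],"jaw": 3.2},
    {"slide": [0,0,-2.5],"delta_rot": [0,0,0],"jaw": 3.2},
    {"slide": [0,0.3,-3.3],"delta_rot": [0,0,0],"jaw": 3.2},
    {"slide": [-1,1.5,-3],"delta_rot": [0,0,0],"jaw": 3.2},
    {"slide": [-2,2.5,-2],"delta_rot": [0,0,0],"jaw": 3.2},
    {"slide": [-2,3,-0.4],"delta_rot": [0,0,0],"jaw": 3.2},
    {"slide": [-2,3,0],"delta_rot": [0,0,0],"jaw": 3.2},
    {"slide": [-2,3,0],"delta_rot": [0,0,0],"jaw": 3.2},
  ],
)

```text
time_s: 9.32
ee_pos: [0.5515, 0.186, 0.3067]
orientation: [0.0, 1.0, 0.001, 0.001]
ft_force: [0.8, -0.7, -2.8]
width: 0.445
```

Emit:
drive_tool(
  plan=[
    {"slide": [-2,3,0],"delta_rot": [0,0,0],"jaw": 3.2},
    {"slide": [-2,3,0],"delta_rot": [0,0,0],"jaw": 3.2},
    {"slide": [-2,3,0],"delta_rot": [0,0,0],"jaw": 3.2},
    {"slide": [-2,3,0],"delta_rot": [0,0,0],"jaw": 3.2},
    {"slide": [-1.8,2.7,0],"delta_rot": [0,0,0],"jaw": 3.2},
    {"slide": [-1,1.5,0],"delta_rot": [0,0,0],"jaw": 3.2},
    {"slide": [0,0,0],"delta_rot": [0,0,0],"jaw": 3.2},
    {"slide": [0,0,0],"delta_rot": [0,0,0],"jaw": 3.2},
  ],
)

```text
time_s: 9.98
ee_pos: [0.6586, 0.3474, 0.3049]
orientation: [-0.001, 1.0, -0.0, -0.0]
ft_force: [-0.6, -0.4, -2.3]
width: 0.446
```

Emit:
drive_tool(
  plan=[
    {"slide": [0,0,0],"delta_rot": [0,0,0],"jaw": 3.2},
  ],
)

```text
time_s: 10.07
ee_pos: [0.6586, 0.3459, 0.3051]
orientation: [0.0, 1.0, -0.0, -0.0]
ft_force: [0.6, -0.1, -2.3]
width: 0.448
```

```bash
python3 - <<'E'
from h import *
c,w,d,P=look(['cell_s'],'w6')
b=blob(w,c,(.604,.35),'gold',.022,.029);print(b,'in hand mm',inhand(w,c,.1577,.016))
togo(b[0],.1)
draw(w,c,[(*b[0],.022,.029)],(0,0,512,384),1.3,'pics/d6.png')
E
```

```text
cell_s (array([0.6065, 0.349 , 0.0288]), 215, np.float64(0.0006), np.float64(0.023)) px [256. 121.]
(array([0.6046, 0.3474]), 'semi mm', array([27.9, 28. ])) in hand mm (array([ 1.000e-01, -4.000e-01,  1.577e+02]), array([13.7, 15.4]))
t 10.12 grasp [0.6586 0.3455 0.1502] shift cm [5.4  0.19 5.02] jaw dir deg 90.0 tool z [-0.    -0.001 -1.   ] F [ 0.3  0.2 -1.7] w 0.45
```

View pics/d6.png

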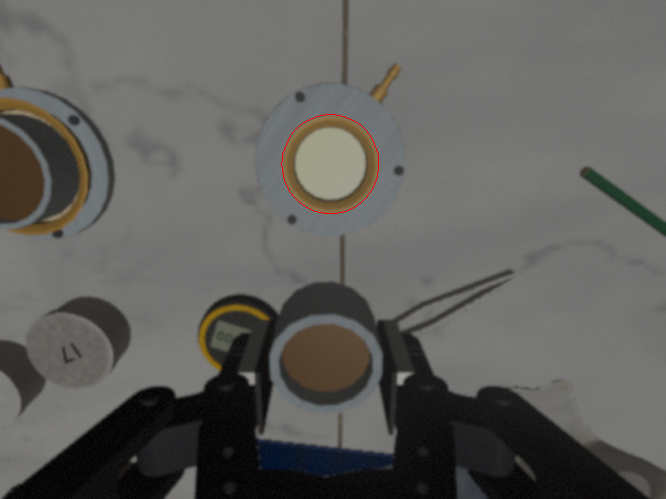

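The circle matches the cell_s collar at view (330,163), and ring_s is held level at (326,360). I'll insert it.

Emit:
drive_tool(
  plan=[
    {"slide": [1,0.1,0],"delta_rot": [0,0,0],"jaw": 3.2},
    {"slide": [1.7,0.13,1.5],"delta_rot": [0,0,0],"jaw": 3.2},
    {"slide": [1.5,0,2.5],"delta_rot": [0,0,0],"jaw": 3.2},
    {"slide": [0.9,0,2.5],"delta_rot": [0,0,0],"jaw": 3.2},
    {"slide": [0.3,0,1.8],"delta_rot": [0,0,0],"jaw": 3.2},
    {"slide": [0,0,0.8],"delta_rot": [0,0,0],"jaw": 3.2},
    {"slide": [0,0,0.3],"delta_rot": [0,0,0],"jaw": 3.2},
    {"slide": [0,0,0],"delta_rot": [0,0,0],"jaw": 3.2},
  ],
)

```text
time_s: 10.78
ee_pos: [0.605, 0.3486, 0.211]
orientation: [0.0, 1.0, -0.0, 0.0]
ft_force: [-0.3, 0.3, -0.3]
width: 0.446
```

Emit:
drive_tool(
  plan=[
    {"slide": [0,0,0.3],"delta_rot": [0,0,0],"jaw": 3.2},
    {"slide": [0,0,0.3],"delta_rot": [0,0,0],"jaw": 3.2},
    {"slide": [0,0,0.3],"delta_rot": [0,0,0],"jaw": 3.2},
    {"slide": [0,0,0.1],"delta_rot": [0,0,0],"jaw": 3.2},
    {"slide": [0,0,0],"delta_rot": [0,0,0],"jaw": 3.2},
    {"slide": [0,0,0],"delta_rot": [0,0,0],"jaw": 3.2},
  ],
)

```text
time_s: 11.28
ee_pos: [0.6049, 0.3489, 0.2008]
orientation: [-0.0, 1.0, -0.0, 0.0]
ft_force: [0.3, -0.2, -0.8]
width: 0.45
```

Emit:
drive_tool(
  plan=[
    {"slide": [0,-0.1,0.2],"delta_rot": [0,0,0],"jaw": 3.2},
    {"slide": [0,0,0.2],"delta_rot": [0,0,0],"jaw": 3.2},
    {"slide": [0,0,0.15],"delta_rot": [0,0,0],"jaw": 3.2},
    {"slide": [0,0,0],"delta_rot": [0,0,0],"jaw": 3.2},
    {"slide": [0,0,0],"delta_rot": [0,0,0],"jaw": 3.2},
  ],
)

```text
time_s: 11.7
ee_pos: [0.6049, 0.3479, 0.1958]
orientation: [-0.0, 1.0, 0.0, 0.0]
ft_force: [-4.0, -2.5, 10.2]
width: 0.449
```

Emit:
drive_tool(
  plan=[
    {"slide": [0,0,0],"delta_rot": [0,0,0],"jaw": 4.5},
    {"slide": [0,0,0],"delta_rot": [0,0,0],"jaw": 5.5},
    {"slide": [0,0,0],"delta_rot": [0,0,0],"jaw": 6},
    {"slide": [0,0,-0.5],"delta_rot": [0,0,0],"jaw": 6},
    {"slide": [0,0,-2],"delta_rot": [0,0,0],"jaw": 6},
    {"slide": [0,1,-3.5],"delta_rot": [0,0,0],"jaw": 6},
    {"slide": [1.5,2,-3],"delta_rot": [0,0,0],"jaw": 6},
    {"slide": [2,2,-1],"delta_rot": [0,0,0],"jaw": 6},
  ],
)

```text
time_s: 12.37
ee_pos: [0.5719, 0.3977, 0.3003]
orientation: [0.002, 1.0, 0.002, 0.003]
ft_force: [0.4, 1.5, 0.9]
width: 0.703
```

Emit:
drive_tool(
  plan=[
    {"slide": [1.5,1.3,0],"delta_rot": [0,0,0],"jaw": 6},
    {"slide": [0.5,0.4,0],"delta_rot": [0,0,0],"jaw": 6},
    {"slide": [0,0,0],"delta_rot": [0,0,0],"jaw": 6},
    {"slide": [0,0,0],"delta_rot": [0,0,0],"jaw": 6},
    {"slide": [0,0,0],"delta_rot": [0,0,0],"jaw": 6},
  ],
)

```text
time_s: 12.78
ee_pos: [0.5508, 0.4137, 0.2949]
orientation: [0.001, 1.0, -0.001, 0.0]
ft_force: [0.6, -0.5, -0.2]
width: 0.7
```

```bash
python3 - <<'E'
from h import *
c,w,d,P=look([],'w7')
b=blob(w,c,(.4725,.415),'gold',.012,.02);print(b,'cap_s',blob(w,c,(.4464,.296),'gold',.012,.0135))
print('ring_s',blob(w,c,(.605,.3475),'brown',.038,.016))
m=(d>0)&(np.hypot(P[...,0]-b[0][0],P[...,1]-b[0][1])<.02)&(P[...,2]>.028);print('boss',P[m].mean(0).round(4),P[m].max(0)[2],m.sum())
togo(b[0],.1)
draw(w,c,[(*b[0],.012,.0195),(*b[0],.034,.008),(.6047,.3475,.042,.02)],(0,0,512,384),1.3,'pics/d7.png')
E
```

```text
(array([0.472 , 0.4138]), 'semi mm', array([18.9, 19. ])) cap_s (array([0.445, 0.293]), 'semi mm', array([12.9, 16.6]))
ring_s (array([0.598 , 0.3395]), 'semi mm', array([ 4.3, 10.3]))
boss [0.472  0.4138 0.0363] 0.04072734100333181 423
t 12.83 grasp [0.5509 0.4135 0.1399] shift cm [7.89 0.02 3.99] jaw dir deg 89.9 tool z [ 0.    -0.001 -1.   ] F [ 0.1 -0.4 -0.7] w 0.708
```

View pics/d7.png

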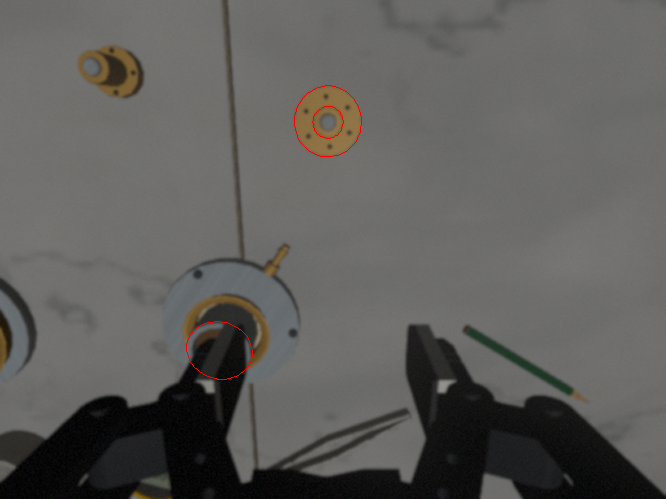

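capA measures 19 mm in radius, so it is cap_m. It is at view (328,121), directly under the camera, and both circles fit. ring_s's rim matches the seated circle at (220,350). I'll grasp cap_m by its boss.

Emit:
drive_tool(
  plan=[
    {"slide": [1.5,0,0],"delta_rot": [0,0,0],"jaw": 4},
    {"slide": [2.5,0,0.7],"delta_rot": [0,0,0],"jaw": 3.5},
    {"slide": [2.5,0,1.5],"delta_rot": [0,0,0],"jaw": 3.5},
    {"slide": [1.2,0,2.5],"delta_rot": [0,0,0],"jaw": 3.5},
    {"slide": [0.19,0,2.5],"delta_rot": [0,0,0],"jaw": 3.5},
    {"slide": [0,0,2],"delta_rot": [0,0,0],"jaw": 3.5},
    {"slide": [0,0,1.2],"delta_rot": [0,0,0],"jaw": 3.5},
    {"slide": [0,0,0.3],"delta_rot": [0,0,0],"jaw": 3.5},
  ],
)

```text
time_s: 13.5
ee_pos: [0.4712, 0.4138, 0.186]
orientation: [0.0, 1.0, -0.001, -0.001]
ft_force: [0.2, -0.1, -0.4]
width: 0.407
```

Emit:
drive_tool(
  plan=[
    {"slide": [0,0,0],"delta_rot": [0,0,0],"jaw": 3},
    {"slide": [0,0,0],"delta_rot": [0,0,0],"jaw": 2},
    {"slide": [0,0,0],"delta_rot": [0,0,0],"jaw": 1.5},
    {"slide": [0,0,0],"delta_rot": [0,0,0],"jaw": 1.0},
    {"slide": [0,0,0],"delta_rot": [0,0,0],"jaw": 0.8},
    {"slide": [0,0,0],"delta_rot": [0,0,0],"jaw": 0.8},
  ],
  force=30,
)

```text
time_s: 14.0
ee_pos: [0.4714, 0.4151, 0.1893]
orientation: [-0.0, 1.0, 0.001, 0.001]
ft_force: [0.5, -0.7, 7.7]
width: 0.169
```

```bash
python3 - <<'E'
from h import *
c=cams.camera_params('top');z=np.load('top0.npz');P=cloud(c,z['d']);m=(z['d']>0)&(abs(P[...,1]+.05)<.14)&(P[...,0]>.5)&(P[...,0]<1)
for zl,zh in [(.05,.1),(.1,.15),(.15,.25),(.25,.4),(.4,.8)]:
    k=m&(P[...,2]>zl)&(P[...,2]<zh); 
    if k.sum()>3: print(zl,zh,k.sum(),'x min',np.percentile(P[k][:,0],[1,50]).round(3),'y',np.percentile(P[k][:,1],[1,99]).round(3))
E
```

```text
0.05 0.1 3123 x min [0.632 0.726] y [-0.155  0.011]
0.1 0.15 59 x min [0.69  0.715] y [-0.095  0.09 ]
0.15 0.25 435 x min [0.682 0.76 ] y [-0.086  0.077]
0.25 0.4 1455 x min [0.686 0.731] y [-0.148 -0.039]
0.4 0.8 2700 x min [0.691 0.72 ] y [-0.112  0.087]
```

Emit:
drive_tool(
  plan=[
    {"slide": [0,0,-1],"delta_rot": [0,0,0],"jaw": 0.8},
    {"slide": [0,0,-2.5],"delta_rot": [0,0,0],"jaw": 0.8},
    {"slide": [0,-0.3,-3.3],"delta_rot": [0,0,0],"jaw": 0.8},
    {"slide": [-0.4,-1.5,-3],"delta_rot": [0,0,0],"jaw": 0.8},
    {"slide": [-0.7,-2.5,-2],"delta_rot": [0,0,0],"jaw": 0.8},
    {"slide": [-0.7,-3.1,-0.4],"delta_rot": [0,0,0],"jaw": 0.8},
    {"slide": [-0.7,-3.1,0],"delta_rot": [0,0,0],"jaw": 0.8},
    {"slide": [-0.7,-3.1,0],"delta_rot": [0,0,0],"jaw": 0.8},
  ],
)

```text
time_s: 14.67
ee_pos: [0.5029, 0.2777, 0.3117]
orientation: [-0.0, 1.0, 0.001, 0.001]
ft_force: [1.0, -0.8, -1.7]
width: 0.17
```

Emit:
drive_tool(
  plan=[
    {"slide": [-0.7,-3.1,0],"delta_rot": [0,0,0],"jaw": 0.8},
    {"slide": [-0.7,-3.1,0],"delta_rot": [0,0,0],"jaw": 0.8},
    {"slide": [-0.7,-3.1,0],"delta_rot": [0,0,0],"jaw": 0.8},
    {"slide": [-0.7,-3.1,0],"delta_rot": [0,0,0],"jaw": 0.8},
    {"slide": [-0.7,-3.1,0],"delta_rot": [0,0,0],"jaw": 0.8},
    {"slide": [-0.7,-3.1,0],"delta_rot": [0,0,0],"jaw": 0.8},
    {"slide": [-0.7,-3.1,0],"delta_rot": [0,0,0],"jaw": 0.8},
    {"slide": [-0.7,-3.1,0],"delta_rot": [0,0,0],"jaw": 0.8},
  ],
)

```text
time_s: 15.33
ee_pos: [0.559, 0.0294, 0.3111]
orientation: [-0.0, 1.0, 0.0, 0.0]
ft_force: [0.6, 0.9, -1.2]
width: 0.177
```

Emit:
drive_tool(
  plan=[
    {"slide": [-0.7,-3.1,0],"delta_rot": [0,0,0],"jaw": 0.8},
    {"slide": [-0.7,-2.5,0],"delta_rot": [0,0,0],"jaw": 0.8},
    {"slide": [-0.5,-1.4,0],"delta_rot": [0,0,0],"jaw": 0.8},
    {"slide": [0,-0.5,0],"delta_rot": [0,0,0],"jaw": 0.8},
    {"slide": [0,0,0],"delta_rot": [0,0,0],"jaw": 0.8},
    {"slide": [0,0,0],"delta_rot": [0,0,0],"jaw": 0.8},
    {"slide": [0,0,0],"delta_rot": [0,0,0],"jaw": 0.8},
  ],
)

```text
time_s: 15.92
ee_pos: [0.5778, -0.0426, 0.3104]
orientation: [-0.001, 1.0, 0.0, -0.0]
ft_force: [0.3, 1.2, -0.9]
width: 0.171
```

```bash
cat >> h.py <<'E'
def capinhand(w,c,zu,r):
    "held cap's disc in tool frame; zu = TCP->underside; fit uses the near (upper) half of the gold hull in the plane of the disc top/bottom middle"
    s=readout.sense();R=Rn.from_quat(s['orientation']).as_matrix();e=s['ee_pos'];g=e+R[:,2]*(zu-.010)
    hsv=cv2.cvtColor(w,cv2.COLOR_RGB2HSV).astype(int);m=((hsv[...,0]>10)&(hsv[...,0]<30)&(hsv[...,1]>90)&(hsv[...,2]>35)).astype(np.uint8)
    k=np.zeros_like(m);u,v=proj(c,g);cv2.circle(k,(int(u),int(v)),int(1.5*r*320/(zu-.03)),1,-1);m*=k
    cs,_=cv2.findContours(m,cv2.RETR_EXTERNAL,cv2.CHAIN_APPROX_NONE);h=cv2.convexHull(np.vstack(cs))[:,0]
    q=np.array([R.T@(ray(c,p,g[2])-e) for p in h])[:,:2];q=q[q[:,0]>-.002]
    f=least_squares(lambda p:np.hypot(q[:,0]-p[0],q[:,1]-p[1])-r,[0,0],loss='soft_l1',f_scale=.0005)
    print('cap in hand mm',(f.x*1000).round(1),'n',len(q),'res',np.abs(f.fun).mean().round(5)); return f.x,g,R,e
E
python3 - <<'E'
from h import *
c,w,d,P=look(['ring_m'],'w8')
b=blob(w,c,(.541,-.052),'brown',.038,.022);print(b,'collar',blob(w,c,(.541,-.052),'gold',.022,.035))
f,g,R,e=capinhand(w,c,.1893,.0195)
h=e+R@np.array([*f,.1793])
togo(b[0],.1)
draw(w,c,[(*b[0],.042,.026),(*b[0],.042,.022),(*h,.0195)],(0,0,512,384),1.3,'pics/d8.png')
E
```

```text
ring_m (array([ 0.5463, -0.0514,  0.0271]), 193, np.float64(0.0012), np.float64(0.0411)) px [240. 151.]
(array([ 0.5435, -0.0532]), 'semi mm', array([21.4, 21.7])) collar (array([ 0.5433, -0.0532]), 'semi mm', array([34. , 34.1]))
cap in hand mm [ 0.  -0.7] n 21 res 0.00032
t 15.97 grasp [ 0.5779 -0.0425  0.1554] shift cm [ 3.44 -1.07  5.54] jaw dir deg 90.1 tool z [-0.     0.001 -1.   ] F [-0.1 -0.2 -0.9] w 0.17
```

View pics/d8.png

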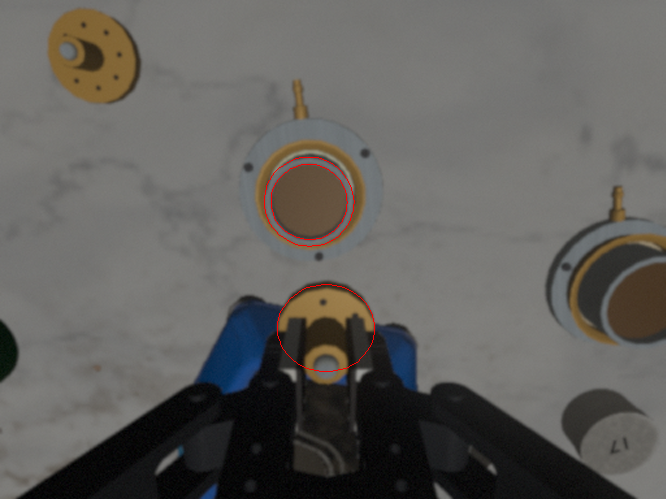

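The ring circles fit ring_m at view (310,201), and the held cap's disc circle fits at (326,327). I'll lower cap_m into it.

Emit:
drive_tool(
  plan=[
    {"slide": [0.8,-0.3,0],"delta_rot": [0,0,0],"jaw": 0.8},
    {"slide": [1.3,-0.4,1],"delta_rot": [0,0,0],"jaw": 0.8},
    {"slide": [1,-0.3,2],"delta_rot": [0,0,0],"jaw": 0.8},
    {"slide": [0.34,0,2.2],"delta_rot": [0,0,0],"jaw": 0.8},
    {"slide": [0,0,1.3],"delta_rot": [0,0,0],"jaw": 0.8},
    {"slide": [0,0,0.6],"delta_rot": [0,0,0],"jaw": 0.8},
    {"slide": [0,0,0.1],"delta_rot": [0,0,0],"jaw": 0.8},
    {"slide": [0,0,0],"delta_rot": [0,0,0],"jaw": 0.8},
  ],
)

```text
time_s: 16.63
ee_pos: [0.5437, -0.0539, 0.2385]
orientation: [-0.0, 1.0, -0.0, -0.0]
ft_force: [0.0, 0.3, -0.3]
width: 0.171
```

Emit:
drive_tool(
  plan=[
    {"slide": [0,0,0.3],"delta_rot": [0,0,0],"jaw": 0.8},
    {"slide": [0,0,0.3],"delta_rot": [0,0,0],"jaw": 0.8},
    {"slide": [0,0,0.3],"delta_rot": [0,0,0],"jaw": 0.8},
    {"slide": [0,0,0.1],"delta_rot": [0,0,0],"jaw": 0.8},
    {"slide": [0,0,0],"delta_rot": [0,0,0],"jaw": 0.8},
    {"slide": [0,0,0],"delta_rot": [0,0,0],"jaw": 0.8},
  ],
)

```text
time_s: 17.13
ee_pos: [0.5436, -0.0541, 0.2282]
orientation: [-0.0, 1.0, -0.0, -0.0]
ft_force: [-0.1, 0.2, -0.8]
width: 0.175
```

Emit:
drive_tool(
  plan=[
    {"slide": [0,0.15,0.1],"delta_rot": [0,0,0],"jaw": 0.8},
    {"slide": [0,0,0.2],"delta_rot": [0,0,0],"jaw": 0.8},
    {"slide": [0,0,0.2],"delta_rot": [0,0,0],"jaw": 0.8},
    {"slide": [0,0,0.05],"delta_rot": [0,0,0],"jaw": 0.8},
    {"slide": [0,0,0],"delta_rot": [0,0,0],"jaw": 0.8},
    {"slide": [0,0,0],"delta_rot": [0,0,0],"jaw": 0.8},
  ],
)

```text
time_s: 17.63
ee_pos: [0.5438, -0.0525, 0.2232]
orientation: [-0.0, 1.0, 0.0, 0.0]
ft_force: [-3.3, 0.9, 11.9]
width: 0.17
```

Emit:
drive_tool(
  plan=[
    {"slide": [0,0,0],"delta_rot": [0,0,0],"jaw": 2.2},
    {"slide": [0,0,0],"delta_rot": [0,0,0],"jaw": 3.0},
    {"slide": [0,0,0],"delta_rot": [0,0,0],"jaw": 3.5},
    {"slide": [0,0,-0.5],"delta_rot": [0,0,0],"jaw": 3.5},
    {"slide": [0,0,-2],"delta_rot": [0,0,0],"jaw": 3.5},
    {"slide": [0,-0.7,-3],"delta_rot": [0,0,0],"jaw": 3.5},
    {"slide": [0,-2,-1.7],"delta_rot": [0,0,0],"jaw": 3.5},
    {"slide": [0,-2.8,0],"delta_rot": [0,0,0],"jaw": 3.5},
  ],
)

```text
time_s: 18.3
ee_pos: [0.5449, -0.1065, 0.2985]
orientation: [-0.002, 1.0, 0.0, 0.003]
ft_force: [1.2, -1.6, -0.6]
width: 0.409
```

Emit:
drive_tool(
  plan=[
    {"slide": [0,-2.8,0],"delta_rot": [0,0,0],"jaw": 3.5},
    {"slide": [0,-2.2,0],"delta_rot": [0,0,0],"jaw": 3.5},
    {"slide": [0,-1.3,0],"delta_rot": [0,0,0],"jaw": 3.5},
    {"slide": [0,-0.6,0],"delta_rot": [0,0,0],"jaw": 3.5},
    {"slide": [0,0,0],"delta_rot": [0,0,0],"jaw": 3.5},
    {"slide": [0,0,0],"delta_rot": [0,0,0],"jaw": 3.5},
    {"slide": [0,0,0],"delta_rot": [0,0,0],"jaw": 3.5},
  ],
)

```text
time_s: 18.88
ee_pos: [0.5439, -0.1751, 0.2946]
orientation: [-0.001, 1.0, 0.0, -0.0]
ft_force: [0.2, 0.9, -0.4]
width: 0.41
```

```bash
python3 - <<'E'
from h import *
c,w,d,P=look([],'w9')
b=blob(w,c,(.459,-.178),'gold',.012,.0255);print(b)
m=(d>0)&(np.hypot(P[...,0]-b[0][0],P[...,1]-b[0][1])<.02)&(P[...,2]>.028);print('boss',P[m].mean(0).round(4),P[m].max(0)[2],m.sum())
m=(d>0)&(np.hypot(P[...,0]-.5435,P[...,1]+.053)<.016)&(P[...,2]>.058);print('cap_m boss',P[m].mean(0).round(4) if m.any() else 0,P[m].max(0)[2] if m.any() else 0,m.sum(), proj(c,(.5435,-.053,.07)))
togo(b[0],.1)
E
```

```text
(array([ 0.4632, -0.1805]), 'semi mm', array([25., 25.]))
boss [ 0.4633 -0.1803  0.0363] 0.04161826695991874 430
cap_m boss [ 0.5423 -0.0557  0.0676] 0.07495603320095925 635 [437.58843268 220.11187534]
t 18.93 grasp [ 0.5439 -0.175   0.1396] shift cm [ 8.07 -0.53  3.96] jaw dir deg 90.1 tool z [-0.  0. -1.] F [-0.2  0.4 -0.1] w 0.412
```

cap_l measures 25 mm in radius at (.463,-.1805). cap_m's ball-top height matches a seated cap. I'll grasp cap_l.

Emit:
drive_tool(
  plan=[
    {"slide": [1.5,-0.2,0],"delta_rot": [0,0,0],"jaw": 3.5},
    {"slide": [2.5,-0.33,0.7],"delta_rot": [0,0,0],"jaw": 3.5},
    {"slide": [2.5,0,1.5],"delta_rot": [0,0,0],"jaw": 3.5},
    {"slide": [1.3,0,2.5],"delta_rot": [0,0,0],"jaw": 3.5},
    {"slide": [0.27,0,2.5],"delta_rot": [0,0,0],"jaw": 3.5},
    {"slide": [0,0,2],"delta_rot": [0,0,0],"jaw": 3.5},
    {"slide": [0,0,1.1],"delta_rot": [0,0,0],"jaw": 3.5},
    {"slide": [0,0,0.3],"delta_rot": [0,0,0],"jaw": 3.5},
  ],
)

```text
time_s: 19.6
ee_pos: [0.4628, -0.181, 0.1872]
orientation: [-0.001, 1.0, 0.0, -0.001]
ft_force: [-0.9, 0.3, 0.4]
width: 0.41
```

Emit:
drive_tool(
  plan=[
    {"slide": [0,0,0],"delta_rot": [0,0,0],"jaw": 3},
    {"slide": [0,0,0],"delta_rot": [0,0,0],"jaw": 2},
    {"slide": [0,0,0],"delta_rot": [0,0,0],"jaw": 1.5},
    {"slide": [0,0,0],"delta_rot": [0,0,0],"jaw": 1.0},
    {"slide": [0,0,0],"delta_rot": [0,0,0],"jaw": 0.8},
    {"slide": [0,0,0],"delta_rot": [0,0,0],"jaw": 0.8},
  ],
  force=30,
)

```text
time_s: 20.1
ee_pos: [0.4635, -0.1819, 0.1897]
orientation: [-0.0, 1.0, -0.0, 0.001]
ft_force: [-1.1, 1.3, 8.6]
width: 0.171
```

Emit:
drive_tool(
  plan=[
    {"slide": [0,0,-1],"delta_rot": [0,0,0],"jaw": 0.8},
    {"slide": [0,0,-2.5],"delta_rot": [0,0,0],"jaw": 0.8},
    {"slide": [0,0.3,-3.3],"delta_rot": [0,0,0],"jaw": 0.8},
    {"slide": [0,1.5,-3],"delta_rot": [0,0,0],"jaw": 0.8},
    {"slide": [-0.5,2.5,-2],"delta_rot": [0,0,0],"jaw": 0.8},
    {"slide": [-0.8,3,-0.4],"delta_rot": [0,0,0],"jaw": 0.8},
    {"slide": [-0.9,3,0],"delta_rot": [0,0,0],"jaw": 0.8},
    {"slide": [-0.9,3,0],"delta_rot": [0,0,0],"jaw": 0.8},
  ],
)

```text
time_s: 20.77
ee_pos: [0.494, -0.0477, 0.3125]
orientation: [0.0, 1.0, 0.0, 0.001]
ft_force: [0.8, -0.8, -1.1]
width: 0.171
```

Emit:
drive_tool(
  plan=[
    {"slide": [-0.9,3,0],"delta_rot": [0,0,0],"jaw": 0.8},
    {"slide": [-0.9,3,0],"delta_rot": [0,0,0],"jaw": 0.8},
    {"slide": [-0.9,3,0],"delta_rot": [0,0,0],"jaw": 0.8},
    {"slide": [-1.5,3,0],"delta_rot": [0,0,0],"jaw": 0.8},
    {"slide": [-2,3,0],"delta_rot": [0,0,0],"jaw": 0.8},
    {"slide": [-2.5,2.5,0],"delta_rot": [0,0,0],"jaw": 0.8},
    {"slide": [-2.8,2,0],"delta_rot": [0,0,0],"jaw": 0.8},
    {"slide": [-2.4,1.2,0],"delta_rot": [0,0,0],"jaw": 0.8},
  ],
)

```text
time_s: 21.43
ee_pos: [0.6338, 0.1613, 0.3117]
orientation: [-0.001, 1.0, 0.0, 0.0]
ft_force: [-0.0, -0.9, -0.7]
width: 0.171
```

Emit:
drive_tool(
  plan=[
    {"slide": [-1.5,0.3,0],"delta_rot": [0,0,0],"jaw": 0.8},
    {"slide": [-0.6,0,0],"delta_rot": [0,0,0],"jaw": 0.8},
    {"slide": [0,0,0],"delta_rot": [0,0,0],"jaw": 0.8},
    {"slide": [0,0,0],"delta_rot": [0,0,0],"jaw": 0.8},
    {"slide": [0,0,0],"delta_rot": [0,0,0],"jaw": 0.8},
  ],
)

```text
time_s: 21.85
ee_pos: [0.653, 0.1604, 0.311]
orientation: [0.0, 1.0, -0.0, -0.0]
ft_force: [-0.1, 0.1, -0.7]
width: 0.17
```

```bash
python3 - <<'E'
from h import *
c,w,d,P=look([],'w10')
b=blob(w,c,(.607,.161),'brown',.038,.028);print(b,'collar',blob(w,c,(.607,.161),'gold',.022,.041))
m=(d>0)&(np.hypot(P[...,0]-.609,P[...,1]-.163)<.034)&(np.hypot(P[...,0]-.609,P[...,1]-.163)>.026);print('rim z',np.percentile(P[m][:,2],[50,90]).round(4))
f,g,R,e=capinhand(w,c,.1897,.0255)
h=e+R@np.array([*f,.1797])
togo(b[0],.1)
draw(w,c,[(*b[0],.042,.032),(*b[0],.042,.028),(*h,.0255)],(0,0,512,384),1.3,'pics/d10.png')
E
```

```text
(array([0.607 , 0.1608]), 'semi mm', array([27.6, 27.7])) collar (array([0.6068, 0.1613]), 'semi mm', array([40.1, 40.2]))
rim z [0.2089 0.222 ]
cap in hand mm [15.6 -0.8] n 13 res 0.00149
t 21.9 grasp [0.653  0.1605 0.1561] shift cm [4.6  0.02 5.61] jaw dir deg 90.0 tool z [-0. -0. -1.] F [-0.5 -0.1  0.1] w 0.166
```

View pics/d10.png

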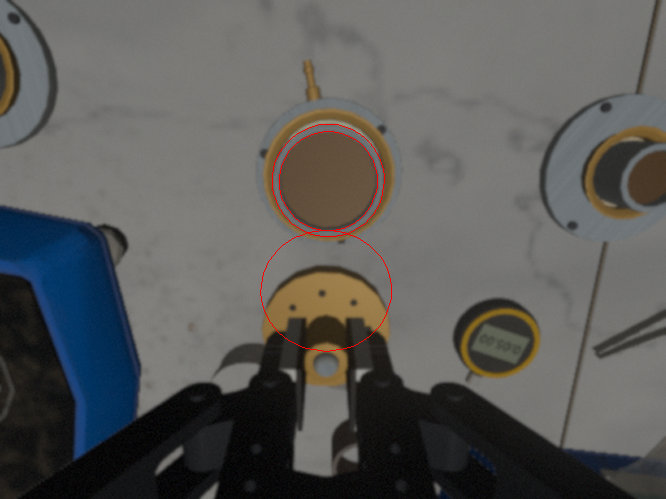

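The rim circles fit ring_l, seated at view (328,180). The in-hand fit caught the collar as well, so I'll refit with only the rows below 262 in the view.

```bash
python3 - <<'E'
from h import *
z=np.load('w10.npz');c=dict(intrinsics=z['K'],pose=z['P']);w=z['p'].copy();w[:198]=0
f,g,R,e=capinhand(w,c,.1897,.0255)
z=np.load('w8.npz')
E
```

```text
cap in hand mm [ 0.5 -0.9] n 22 res 0.00033
```

Emit:
drive_tool(
  plan=[
    {"slide": [1,0.14,0],"delta_rot": [0,0,0],"jaw": 0.8},
    {"slide": [1.7,0,1],"delta_rot": [0,0,0],"jaw": 0.8},
    {"slide": [1.3,0,2],"delta_rot": [0,0,0],"jaw": 0.8},
    {"slide": [0.55,0,2.2],"delta_rot": [0,0,0],"jaw": 0.8},
    {"slide": [0,0,1.3],"delta_rot": [0,0,0],"jaw": 0.8},
    {"slide": [0,0,0.6],"delta_rot": [0,0,0],"jaw": 0.8},
    {"slide": [0,0,0.1],"delta_rot": [0,0,0],"jaw": 0.8},
    {"slide": [0,0,0],"delta_rot": [0,0,0],"jaw": 0.8},
  ],
)

```text
time_s: 22.57
ee_pos: [0.6088, 0.1625, 0.239]
orientation: [0.0, 1.0, -0.0, 0.0]
ft_force: [-0.2, 0.0, -1.0]
width: 0.17
```

Emit:
drive_tool(
  plan=[
    {"slide": [0,0,0.3],"delta_rot": [0,0,0],"jaw": 0.8},
    {"slide": [0,0,0.3],"delta_rot": [0,0,0],"jaw": 0.8},
    {"slide": [0,0,0.3],"delta_rot": [0,0,0],"jaw": 0.8},
    {"slide": [0,0,0.1],"delta_rot": [0,0,0],"jaw": 0.8},
    {"slide": [0,0,0],"delta_rot": [0,0,0],"jaw": 0.8},
    {"slide": [0,0,0],"delta_rot": [0,0,0],"jaw": 0.8},
  ],
)

```text
time_s: 23.07
ee_pos: [0.6084, 0.1626, 0.2287]
orientation: [-0.0, 1.0, -0.0, -0.0]
ft_force: [-0.4, 0.4, -2.0]
width: 0.174
```

Emit:
drive_tool(
  plan=[
    {"slide": [0.1,-0.07,0.1],"delta_rot": [0,0,0],"jaw": 0.8},
    {"slide": [0,0,0.2],"delta_rot": [0,0,0],"jaw": 0.8},
    {"slide": [0,0,0.2],"delta_rot": [0,0,0],"jaw": 0.8},
    {"slide": [0,0,0.05],"delta_rot": [0,0,0],"jaw": 0.8},
    {"slide": [0,0,0],"delta_rot": [0,0,0],"jaw": 0.8},
    {"slide": [0,0,0],"delta_rot": [0,0,0],"jaw": 0.8},
  ],
)

```text
time_s: 23.57
ee_pos: [0.6075, 0.1619, 0.2237]
orientation: [-0.0, 1.0, 0.0, 0.0]
ft_force: [-3.7, -1.6, 9.0]
width: 0.17
```

Emit:
drive_tool(
  plan=[
    {"slide": [0,0,0],"delta_rot": [0,0,0],"jaw": 2.2},
    {"slide": [0,0,0],"delta_rot": [0,0,0],"jaw": 3.0},
    {"slide": [0,0,0],"delta_rot": [0,0,0],"jaw": 3.5},
    {"slide": [0,0,-0.5],"delta_rot": [0,0,0],"jaw": 3.5},
    {"slide": [0,0,-2],"delta_rot": [0,0,0],"jaw": 3.5},
    {"slide": [0.3,0.7,-3],"delta_rot": [0,0,0],"jaw": 3.5},
    {"slide": [1.2,2,-1.7],"delta_rot": [0,0,0],"jaw": 3.5},
    {"slide": [1.8,2.9,0],"delta_rot": [0,0,0],"jaw": 3.5},
  ],
)

```text
time_s: 24.23
ee_pos: [0.5764, 0.2161, 0.2994]
orientation: [0.002, 1.0, 0.001, 0.003]
ft_force: [1.0, 0.9, 0.1]
width: 0.409
```

Emit:
drive_tool(
  plan=[
    {"slide": [1.8,2.9,0],"delta_rot": [0,0,0],"jaw": 3.5},
    {"slide": [1.6,2.6,0],"delta_rot": [0,0,0],"jaw": 3.5},
    {"slide": [1,1.5,0],"delta_rot": [0,0,0],"jaw": 3.5},
    {"slide": [0.4,0.7,0],"delta_rot": [0,0,0],"jaw": 3.5},
    {"slide": [0,0,0],"delta_rot": [0,0,0],"jaw": 3.5},
    {"slide": [0,0,0],"delta_rot": [0,0,0],"jaw": 3.5},
    {"slide": [0,0,0],"delta_rot": [0,0,0],"jaw": 3.5},
  ],
)

```text
time_s: 24.82
ee_pos: [0.5273, 0.2934, 0.2953]
orientation: [0.001, 1.0, -0.0, 0.0]
ft_force: [1.3, -0.4, 0.1]
width: 0.413
```

```bash
python3 - <<'E'
from h import *
c,w,d,P=look([],'w11')
b=blob(w,c,(.446,.295),'gold',.012,.0135);print(b)
m=(d>0)&(np.hypot(P[...,0]-b[0][0],P[...,1]-b[0][1])<.02)&(P[...,2]>.028);print('boss',P[m].mean(0).round(4),P[m].max(0)[2],m.sum())
m=(d>0)&(np.hypot(P[...,0]-.607,P[...,1]-.161)<.016)&(P[...,2]>.058);print('cap_l boss',P[m].mean(0).round(4) if m.any() else 0,P[m].max(0)[2] if m.any() else 0,m.sum())
togo(b[0],.1)
E
```

```text
(array([0.4453, 0.2947]), 'semi mm', array([12.8, 12.9]))
boss [0.4453 0.2949 0.0363] 0.040974192317456554 432
cap_l boss [0.6037 0.1634 0.0674] 0.0753719433235864 506
t 24.87 grasp [0.5273 0.2932 0.1402] shift cm [8.2  0.14 4.02] jaw dir deg 89.9 tool z [ 0.    -0.001 -1.   ] F [ 1.  -0.8 -0.3] w 0.412
```

Emit:
drive_tool(
  plan=[
    {"slide": [1.5,0.17,0],"delta_rot": [0,0,0],"jaw": 3.5},
    {"slide": [2.5,0,0.7],"delta_rot": [0,0,0],"jaw": 3.5},
    {"slide": [2.5,0,1.5],"delta_rot": [0,0,0],"jaw": 3.5},
    {"slide": [1.4,0,2.5],"delta_rot": [0,0,0],"jaw": 3.5},
    {"slide": [0.3,0,2.5],"delta_rot": [0,0,0],"jaw": 3.5},
    {"slide": [0,0,2],"delta_rot": [0,0,0],"jaw": 3.5},
    {"slide": [0,0,1.1],"delta_rot": [0,0,0],"jaw": 3.5},
    {"slide": [0,0,0.3],"delta_rot": [0,0,0],"jaw": 3.5},
  ],
)

```text
time_s: 25.53
ee_pos: [0.4446, 0.2954, 0.1876]
orientation: [0.001, 1.0, -0.001, -0.001]
ft_force: [-0.3, 0.0, 0.0]
width: 0.407
```

Emit:
drive_tool(
  plan=[
    {"slide": [0,0,0],"delta_rot": [0,0,0],"jaw": 3},
    {"slide": [0,0,0],"delta_rot": [0,0,0],"jaw": 2},
    {"slide": [0,0,0],"delta_rot": [0,0,0],"jaw": 1.5},
    {"slide": [0,0,0],"delta_rot": [0,0,0],"jaw": 1.0},
    {"slide": [0,0,0],"delta_rot": [0,0,0],"jaw": 0.8},
    {"slide": [0,0,0],"delta_rot": [0,0,0],"jaw": 0.8},
  ],
  force=30,
)

```text
time_s: 26.03
ee_pos: [0.4449, 0.2966, 0.1901]
orientation: [-0.0, 1.0, 0.0, 0.001]
ft_force: [1.0, -1.8, 8.2]
width: 0.173
```

Emit:
drive_tool(
  plan=[
    {"slide": [0,0,-1],"delta_rot": [0,0,0],"jaw": 0.8},
    {"slide": [0,0,-2.5],"delta_rot": [0,0,0],"jaw": 0.8},
    {"slide": [-0.3,0.2,-3.3],"delta_rot": [0,0,0],"jaw": 0.8},
    {"slide": [-1.5,0.5,-3],"delta_rot": [0,0,0],"jaw": 0.8},
    {"slide": [-2.5,0.7,-2],"delta_rot": [0,0,0],"jaw": 0.8},
    {"slide": [-3,0.8,-0.4],"delta_rot": [0,0,0],"jaw": 0.8},
    {"slide": [-3,0.8,0],"delta_rot": [0,0,0],"jaw": 0.8},
    {"slide": [-3,0.8,0],"delta_rot": [0,0,0],"jaw": 0.8},
  ],
)

```text
time_s: 26.7
ee_pos: [0.5785, 0.335, 0.3132]
orientation: [-0.0, 1.0, 0.001, 0.001]
ft_force: [0.7, 0.3, 0.5]
width: 0.168
```

Emit:
drive_tool(
  plan=[
    {"slide": [-3,0.8,0],"delta_rot": [0,0,0],"jaw": 0.8},
    {"slide": [-2.5,0.5,0],"delta_rot": [0,0,0],"jaw": 0.8},
    {"slide": [-1.5,0,0],"delta_rot": [0,0,0],"jaw": 0.8},
    {"slide": [-0.5,0,0],"delta_rot": [0,0,0],"jaw": 0.8},
    {"slide": [0,0,0],"delta_rot": [0,0,0],"jaw": 0.8},
    {"slide": [0,0,0],"delta_rot": [0,0,0],"jaw": 0.8},
    {"slide": [0,0,0],"delta_rot": [0,0,0],"jaw": 0.8},
  ],
)

```text
time_s: 27.28
ee_pos: [0.6513, 0.3477, 0.3116]
orientation: [-0.0, 1.0, 0.0, -0.0]
ft_force: [0.6, 0.2, -1.7]
width: 0.176
```

```bash
python3 - <<'E'
from h import *
c,w,d,P=look([],'w12')
b=blob(w,c,(.605,.3475),'brown',.038,.016);print(b,'collar',blob(w,c,(.605,.3475),'gold',.022,.029))
w2=w.copy();w2[:198]=0
f,g,R,e=capinhand(w2,c,.1901,.0135)
h=e+R@np.array([*f,.1801])
togo(b[0],.1)
draw(w,c,[(*b[0],.042,.02),(*b[0],.042,.016),(*h,.0135)],(0,0,512,384),1.3,'pics/d12.png')
E
```

```text
(array([0.6049, 0.347 ]), 'semi mm', array([15.4, 15.6])) collar (array([0.6046, 0.3474]), 'semi mm', array([27.9, 28. ]))
cap in hand mm [ 0.4 -1.2] n 14 res 0.00046
t 27.33 grasp [0.6512 0.3479 0.1567] shift cm [ 4.63 -0.08  5.67] jaw dir deg 90.1 tool z [-0.  0. -1.] F [ 0.  -0.5 -0.4] w 0.174
```

View pics/d12.png

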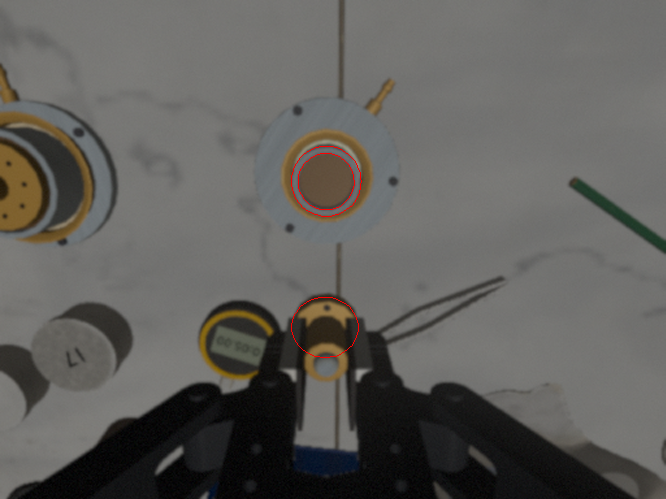

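The rim circles fit ring_s at view (326,180), cap_s is held at (325,327), and cap_l is visible in ring_l at the left edge. I'll lower cap_s.

Emit:
drive_tool(
  plan=[
    {"slide": [1,0,0],"delta_rot": [0,0,0],"jaw": 0.8},
    {"slide": [1.7,0,1],"delta_rot": [0,0,0],"jaw": 0.8},
    {"slide": [1.3,0,2],"delta_rot": [0,0,0],"jaw": 0.8},
    {"slide": [0.59,0,2.2],"delta_rot": [0,0,0],"jaw": 0.8},
    {"slide": [0.05,0,1.3],"delta_rot": [0,0,0],"jaw": 0.8},
    {"slide": [0,0,0.6],"delta_rot": [0,0,0],"jaw": 0.8},
    {"slide": [0,0,0.1],"delta_rot": [0,0,0],"jaw": 0.8},
    {"slide": [0,0,0],"delta_rot": [0,0,0],"jaw": 0.8},
  ],
)

```text
time_s: 28.0
ee_pos: [0.6064, 0.3475, 0.2396]
orientation: [0.0, 1.0, -0.0, 0.0]
ft_force: [-0.1, -0.6, -0.3]
width: 0.171
```

Emit:
drive_tool(
  plan=[
    {"slide": [0,0,0.3],"delta_rot": [0,0,0],"jaw": 0.8},
    {"slide": [0,0,0.3],"delta_rot": [0,0,0],"jaw": 0.8},
    {"slide": [0,0,0.3],"delta_rot": [0,0,0],"jaw": 0.8},
    {"slide": [0,0,0.1],"delta_rot": [0,0,0],"jaw": 0.8},
    {"slide": [0,0,0],"delta_rot": [0,0,0],"jaw": 0.8},
    {"slide": [0,0,0],"delta_rot": [0,0,0],"jaw": 0.8},
  ],
)

```text
time_s: 28.5
ee_pos: [0.606, 0.3476, 0.2292]
orientation: [-0.0, 1.0, -0.0, -0.0]
ft_force: [0.1, -0.5, -0.8]
width: 0.172
```

Emit:
drive_tool(
  plan=[
    {"slide": [0.07,0.03,0.1],"delta_rot": [0,0,0],"jaw": 0.8},
    {"slide": [0,0,0.2],"delta_rot": [0,0,0],"jaw": 0.8},
    {"slide": [0,0,0.2],"delta_rot": [0,0,0],"jaw": 0.8},
    {"slide": [0,0,0.05],"delta_rot": [0,0,0],"jaw": 0.8},
    {"slide": [0,0,0],"delta_rot": [0,0,0],"jaw": 0.8},
    {"slide": [0,0,0],"delta_rot": [0,0,0],"jaw": 0.8},
  ],
)

```text
time_s: 29.0
ee_pos: [0.6054, 0.348, 0.2242]
orientation: [-0.0, 1.0, 0.0, 0.0]
ft_force: [-2.2, -0.4, 7.2]
width: 0.169
```

Emit:
drive_tool(
  plan=[
    {"slide": [0,0,0],"delta_rot": [0,0,0],"jaw": 2.2},
    {"slide": [0,0,0],"delta_rot": [0,0,0],"jaw": 3.0},
    {"slide": [0,0,0],"delta_rot": [0,0,0],"jaw": 3.5},
    {"slide": [0,0,-0.5],"delta_rot": [0,0,0],"jaw": 3.5},
    {"slide": [0,0,-2],"delta_rot": [0,0,0],"jaw": 3.5},
    {"slide": [0,-0.5,-3],"delta_rot": [0,0,0],"jaw": 3.5},
    {"slide": [-0.3,-2,-3],"delta_rot": [0,0,0],"jaw": 3.5},
    {"slide": [-0.5,-2.5,-2.5],"delta_rot": [0,0,0],"jaw": 3.5},
  ],
)

```text
time_s: 29.67
ee_pos: [0.6126, 0.2993, 0.3358]
orientation: [-0.002, 1.0, 0.001, 0.0]
ft_force: [1.9, -0.1, -0.1]
width: 0.414
```

Emit:
drive_tool(
  plan=[
    {"slide": [-0.5,-2.8,-2.5],"delta_rot": [0,0,0],"jaw": 3.5},
    {"slide": [-0.5,-2.8,-2.5],"delta_rot": [0,0,0],"jaw": 3.5},
    {"slide": [-0.5,-2.8,-2],"delta_rot": [0,0,0],"jaw": 3.5},
    {"slide": [-0.5,-2.8,-1],"delta_rot": [0,0,0],"jaw": 3.5},
    {"slide": [-0.4,-2,-0.5],"delta_rot": [0,0,0],"jaw": 3.5},
    {"slide": [0,-1,0],"delta_rot": [0,0,0],"jaw": 3.5},
    {"slide": [0,0,0],"delta_rot": [0,0,0],"jaw": 3.5},
    {"slide": [0,0,0],"delta_rot": [0,0,0],"jaw": 3.5},
  ],
)

```text
time_s: 30.33
ee_pos: [0.637, 0.1564, 0.4183]
orientation: [-0.0, 1.0, 0.0, -0.0]
ft_force: [-0.7, 0.6, -0.2]
width: 0.409
```

```bash
python3 - <<'E'
from h import *
c,w,d,P=look([],'w13'); togo((.6,.15),.1)
t=dict(s=(.6046,.3474,.02,.029,.0135),m=(.5434,-.0532,.026,.035,.0195),l=(.6068,.1613,.032,.041,.0255));it=[]
for n,(x,y,r,ro,rc) in t.items():
    it+=[(x,y,.042,r),(x,y,.046,rc),(x,y,.022,ro)]
    D=np.hypot(P[...,0]-x,P[...,1]-y);m=(d>0)&(D<.02)&(P[...,2]>.062)
    k=(d>0)&(abs(D-(r-.002))<.0015);print(n,'boss top pts',P[m].mean(0).round(4),P[m][:,2].max().round(4),m.sum(),'rim z',np.median(P[k][:,2]).round(4))
draw(w,c,it,(0,0,512,384),1.55,'pics/d13.png')
E
```

```text
t 30.38 grasp [0.6367 0.1574 0.2631] shift cm [ 3.66 -0.74 16.31] jaw dir deg 90.1 tool z [-0.001  0.    -1.   ] F [-0.6  0.1  0.7] w 0.413
s boss top pts [0.6049 0.3447 0.0688] 0.074 246 rim z 0.0427
m boss top pts [ 0.5439 -0.051   0.0694] 0.0761 311 rim z 0.0433
l boss top pts [0.6202 0.1692 0.3037] 0.3339 2481 rim z 0.2956
```

View pics/d13.png

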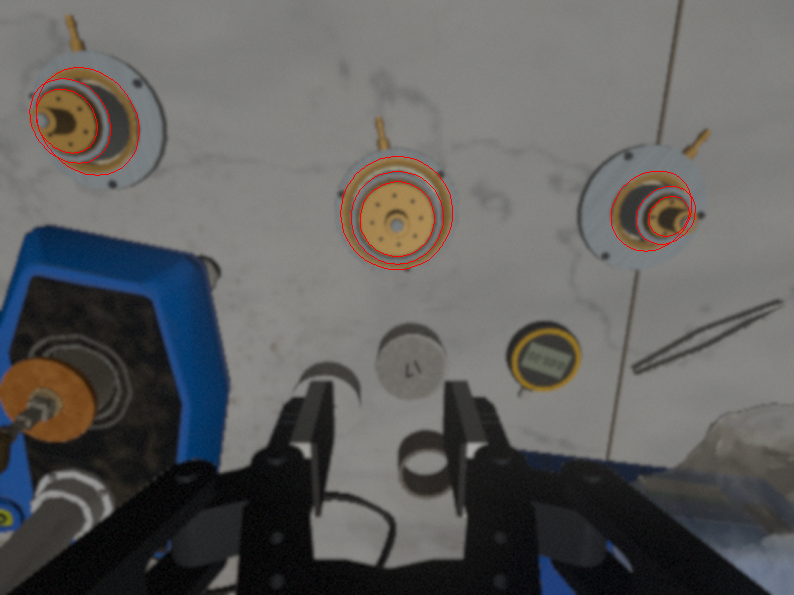

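The overlay shows all three cells at view (80,118), (397,215) and (655,212), with the collar, rim and cap-disc circles fitting each one. For s and m, the rims are at about 0.043 m and the ball tops at about 0.074–0.076 m, which match fully seated. I'm handing in.

```bash
python3 -c "
from plant import finish_job; print(finish_job())"
```

```text
the job is handed in; nothing more can be done
None
```

The three cells are made up and the job is handed in at about 30 s of robot time. I set ring_l and ring_s in their collars and put cap_m, cap_l and cap_s in their rings. Everything was released and the arm was left clear above the work.

- **Seating:** every ring and cap met its seat at the expected height to within about 0.2 mm, with about 7–12 N contact force. In the last wrist picture the predicted collar, rim and cap-disc circles fit all three cells. For the small and middle cells the rims measured about 0.043 m (0.042 expected) and the ball tops 0.074–0.076 m (0.0725 expected).
- **Checks that failed or disagreed:**
  - The last depth check on the large cell was spoiled by the fingers in view. It rests on the picture fit, the seating height and an earlier ball-top reading of 0.075 m.
  - Circle fits from the depth image differed from the colour fits by about 2–3 mm. I used the colour fits, because the overlays and the insertions agreed with them.
  - The first in-hand fit of cap_l caught the collar as well, so I redid it before placing the cap.

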